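# Snap the cover home on the sloping terminal housing

## Task

The sensor line's terminal housing is wired and can be closed. Take the side cutters off its loose cover and lay them flat on the black rubber tool mat at the back; then set the cover on the sloping housing with its notch over the housing's key lug, and press it down corner by corner until all four spring clips have clicked over it and the cover sits flush on the rim all round. Do not knock over or shove away the oil bottle, the spare roller or the tub of cotton buds, and leave everything released.

Things in the scene. Friction and masses are not known exactly. Their poses are not given: they have to be found in the camera images.
- housing: grey open plastic terminal box, 84 mm (x) by 130 mm (y) by 34 mm deep, walls 4 mm, fixed on a steel foot; terminals inside, 13 mm below the rim. Origin: centre of the opening in the plane of the rim, 63.5 mm above the worktop. It is tilted 25 degrees to the right: z is square to the rim; x is level and points roughly away from the robot, y up the slope to the robot's left
- clip_a (a joint): outward swing (rad) of the sprung steel clip that holds corner a, at x = -30, y = 65 mm of the housing: 0 to 0.04 at rest, about 0.1 while the cover's edge passes. 16 mm wide, arm 14 mm above the rim, 45 degree nose reaching in to y = 62 mm, 1 to 11.5 mm above the rim. 8 to 18 N on the press pad, square to the rim, spread it; it then springs over the plate and pulls it down
- clip_b (a joint): same for the clip at x = 30 mm, y = 65 mm; it holds corner b
- clip_c (a joint): same for the clip at x = -30 mm, y = -65 mm; it holds corner c
- clip_d (a joint): same for the clip at x = 30 mm, y = -65 mm; it holds corner d
- cover: grey plastic snap-fit cover, about 130 g: plate 84 mm (x) by 130 mm (y) by 4 mm with a raised middle block, a notch at the +y end, four prongs below. Origin: centre of the plate's underside, z up. It starts level on its prongs, origin 16 mm up. Snapped on, its frame and the housing's coincide within 4 mm; laid on the clips its origin is 9 to 10 mm higher along z
- cover_grip (a point): centre of the top of the cover's raised block (x = y = 0, z = 26 mm in the cover's frame), with dark vent slots. The block is 40 mm (x) by 56 mm (y) with upright sides from the plate's top (z = 4 mm); grip it by either pair of sides, fingertips 2 to 3 mm above the plate
- cover_prong (a point): foot of one of the cover's four guide prongs (x = -31, y = 46, z = -16 mm in its frame; the others mirror it in x and y). They drop into the opening, with 4 mm play either way in x and y. The thin ends of the cover can twist, so corners go down one by one
- corner_a (a point): centre of the top of the round press pad (12 mm across) at the cover's -x +y corner, at x = -31, y = 43, z = 7 mm in the cover's frame. In the housing's frame its z is 7 mm when that corner is home (7 to 9.5 mm while the other end is still up), about 15 to 18 mm on a cover merely laid on the clips
- corner_b (a point): centre of the top of the round press pad (12 mm across) at the cover's +x +y corner, at x = 31, y = 43, z = 7 mm in the cover's frame. In the housing's frame its z is 7 mm when that corner is home (7 to 9.5 mm while the other end is still up), about 15 to 18 mm on a cover merely laid on the clips
- corner_c (a point): centre of the top of the round press pad (12 mm across) at the cover's -x -y corner, at x = -31, y = -43, z = 7 mm in the cover's frame. In the housing's frame its z is 7 mm when that corner is home (7 to 9.5 mm while the other end is still up), about 15 to 18 mm on a cover merely laid on the clips
- corner_d (a point): centre of the top of the round press pad (12 mm across) at the cover's +x -y corner, at x = 31, y = -43, z = 7 mm in the cover's frame. In the housing's frame its z is 7 mm when that corner is home (7 to 9.5 mm while the other end is still up), about 15 to 18 mm on a cover merely laid on the clips
- cover_notch (a point): middle of the notch (24 mm wide, 10 mm deep) at the cover's +y end, x = 0, y = 63, z = 0 in the cover's frame; it goes over the housing's key lug
- housing_key (a point): the housing's key lug at its +y end wall, at rim height (housing frame x = 0, y = 63 mm, z = 0): an upright lug 14 mm wide, 4 mm thick, 10 mm above the rim, which stops a cover that is the wrong way round
- cutters: pair of side cutters with yellow grips, 41 mm (x) by 145 mm (y) by 11 mm thick, 120 g, lying flat across the cover's raised block at the start (origin 42 mm above the worktop). Origin: middle of the underside; y runs along it, grips to +y, jaws to -y. Some 30 to 40 mm wide at the middle; take it there, across x, fingertips just above the block
- tool_mat: black rubber mat 80 mm (x) by 140 mm (y), 3 mm thick, fixed flat and a little askew on the worktop at the back, between the air regulator at its left and the packing machine's upright at its right. Origin: centre of its underside, so its top is at z = 3 mm
- oil_bottle: white oil bottle with a red spout, 44 mm across, 145 mm tall (above 98 mm only the 22 mm wide spout), standing at the left. Origin: centre of its foot
- spare_roller: small grey roller, 27 mm across, 30 mm tall, standing between the housing's and the cover's places. Origin: centre of its foot
- bud_tub: clear tub packed with cotton buds, 61 mm across, 82 mm tall, standing at the right. Origin: centre of its foot
- air_regulator: fixed air regulator at the left of the mat: it fills about x 0.495 to 0.585, y 0.005 to 0.105 m up to 90 mm high, its top cap (x 0.535 to 0.58, y 0.05 to 0.095) up to 141 mm. Left of it, from y = 0.122 m on, the feed module stands up to 90 mm high (x 0.39 to 0.80)
- packing_head: fixed packing machine behind the work: an upright at x 0.52 to 0.54, y -0.225 to -0.145 m, 160 mm tall; a round carousel plate, radius 105 mm about x 0.595, y -0.358 m, 82 to 87 mm up, which can overhang the right-hand work place; a 110 mm block beyond x 0.59, y below -0.19; a part over 122 mm at x beyond 0.637, y -0.156 to -0.113; a disc at x 0.698 to 0.71, y -0.197 to -0.073, 82 to 206 mm up

How it is judged (in metres and radians):
On the way:
1. the side cutters are lifted off the cover, at least 25 mm up (height (world z) of cutters above 0.065 m), for 0.1 s.
At the end, for the whole second after the job is handed in: All four press pads of the cover within 1.5 mm of their seated height, its notch over the key lug (within 8 mm), the cover square on the rim and at rest; the side cutters flat and at rest on the tool mat, their middle within 45 mm along and 30 mm across of the mat's centre (z of each of corner_a, corner_b, corner_c, corner_d in the frame of housing below 0.0085 m and horizontal distance between cover_notch and housing_key below 0.008 m and angle between the z axis of cover and the z axis of housing, either way round below 0.06 rad and linear speed of each of cover, cutters below 0.01 m/s and x of cutters in the frame of tool_mat between -0.03 and 0.03 m and y of cutters in the frame of tool_mat between -0.045 and 0.045 m and height (world z) of cutters below 0.02 m and (angle between cutters's own z axis and vertical below 0.12 rad or angle between cutters's own z axis and vertical above 3.02 rad)); the robot touches nothing.
It fails at once if the oil bottle is shoved more than 30 mm or tipped over (distance of oil_bottle from where it was at the start of the episode above 0.03 m or angle between oil_bottle's own z axis and vertical above 0.4 rad).
It fails at once if the spare roller is shoved more than 30 mm or tipped over (distance of spare_roller from where it was at the start of the episode above 0.03 m or angle between spare_roller's own z axis and vertical above 0.4 rad).
It fails at once if the tub of cotton buds is shoved more than 30 mm or tipped over (distance of bud_tub from where it was at the start of the episode above 0.03 m or angle between bud_tub's own z axis and vertical above 0.4 rad).
It also fails if it takes over 72 s, if anything falls off the work surface, if the arm or the gripper's body presses on something with over 40 N, if the wrist force passes 120 N, or if a joint passes its speed limit or range.

## Robot

A 6-joint arm with a two-finger parallel gripper is mounted at the origin on a cart in front of the work surface, level with it; the furniture and walls round the work are solid. World frame = base frame: x ahead of the robot, y to its left, z up, the work surface at z = 0. Lengths are in m, angles in degrees, forces in N, time in s.
With the tool pointing down it reaches from about 0.225 to 0.875 m from the base axis. Payload 3.4 kg.
Tool frame: the origin (TCP) lies at the centre of the arm's flange, where the gripper is bolted on; the fingertips stand 173 mm ahead of it and the grasp point (between the pads) lies arm.grasp_offset ahead of it (arm.grasp_offset is the distance from the TCP to the grasp point, in m); z points along the fingers, y is the line along which they close (so a half turn about z gives the same grasp; the last joint's range is limited). The gripper opens to 85 mm and grips with 20 to 120 N. Pads are 22 mm wide; open, the fingers measure 114 mm over their backs; the gripper's body (76 mm by 85 mm) begins 54 mm behind the grasp point. The pads swing forward as they close: fully open they stand 13 mm farther back than shut.
Start: joints at [60.905, 15.808, 86.224, -0, 77.962, -6.933], TCP at [0.217, 0.533, 0.405] pointing down, gripper open.
Joint ranges: [-165.64, 165.64], [-43.16, 119.46], [12.63, 154.43], [-67.54, 247.53], [6.08, 155.33], [-154.97, 154.97]. Speed limits (degrees/s): [147.25, 147.25, 180, 180, 180, 180].

## Interface

Orientations are given as [roll, pitch, yaw] about the fixed x, y, z axes, in that order (R = Rz(yaw) Ry(pitch) Rx(roll)).
In Python, from station import arm gives the robot as it stands.
- The arm moves only by the tool arm_command, never from a script. Its argument "increments" is a list that holds one entry, the list of rows, each a list of 7 numbers: the shift along the tool's x, y, z in cm, then the turn, a rotation vector about the tool's x, y, z in degrees, then the closure, from 0 (fully open) to 1 (shut). In form: [[[x, y, z, ax, ay, az, gripper], ...]]. A call has 1 to 5 rows; each row shifts and turns the commanded pose from where the row before left it, along the tool's axes as they then stand; what a row does not reach is not made up. A row lasts 1/12 s, in which the tool goes at most 41.7 mm and 7.16 degrees, less where a joint would pass 70% of its speed; a pose out of reach is approached as far as the arm can. A call is refused whole if a number of a shift passes 4.17 or a number of a turn 7.16, either way. A call with a gripper value outside its range is refused whole. The fingers move at their own pace and stop on an object; "grip_force" is the grip in N (left out, the last holds). Time passes only in rows, so rows that do not move let the fingers close. It gives the time, the measured TCP pose, the force, the opening and the grip force at its end, in the units of the state.
- arm.state(): the state, without advancing time (a new reading comes with each control period).
- arm.snapshot(name): name is "scene" or "top" or "wrist"; returns a dict with "img" (480x640x3 uint8, red, green, blue), "vfov" (degrees; the focal length in pixels is half the picture's height over the tangent of half this angle, whatever the lens; pixels are square), "cx", "cy" (the principal point, pixels), "world_from_camera" (4x4, takes a point from camera to world coordinates). Camera axes: x right, y up, looking along -z (the intrinsics and any distortion apply to the point x, -y, -z); pixel columns grow to the right and rows downward; lengths in m; the calibration is good to about 2 mm. The wrist camera is an equidistant fisheye: a pixel r from the principal point sees the ray r / f radians off the axis. A picture is of the moment at which its call begins. There is no depth.
- arm.job_done(): hands the job in; it is judged then, once.
Trained networks look in the newest picture that a camera, given by its name, has taken for a name from the list of things; names that differ only in an ending like _2 or _b are one class to them, and where a whole thing is asked for, a point or a joint stands for the part that bears it (a point fixed in the world has none). Each returns a list of dicts, best first, with "p" (0 to 1); they miss things now and then, are a little off and sometimes report something else, mostly with a low value. They report only what shows in the picture. A call takes as long as a camera call.
- arm.regions_of(camera, query): "mask" (480x640 bool, what is visible of it) and "position" ([row, column] in pixels, amid what is visible of it).
The state is a dict: "time_s": time; "joint_pos": joint angles; "qvel": joint speeds; "tau": joint torques, N m; "tcp_pos": TCP position; "tool_rot": TCP orientation; "contact_force": force on the tool from outside, world axes, zero at the start; "wrist_torque": the same for the moment, N m; "opening": opening from 0.0 (shut) to 1.0 (fully open); "gripper_force": force on a finger pad.
Only numpy, scipy, OpenCV 4.12 (cv2) and the standard library are available. Lean on these libraries where they do the work, as an engineer would, in place of code of your own. Each camera call takes 0.05 s, during which the arm holds its last target. There are 200 camera calls.

## Working session

There is one attempt and no reset: what is moved stays moved. The work goes in short steps, Python scripts to look and compute and a tool call to move; the robot and the scene stay as the last step left them, time stands still between calls to the robot, and variables do not carry over. Pictures are saved under pics/ and viewed, at most 10 in all, crops included, and the job is handed in when it is done.

Besides the shell and the picture viewer there is one more tool, called after "Request:" by a JSON object that holds its "api" and its "payload". arm_command: Moves the arm, as the interface text tells. Its arguments: {"type":"object","properties":{"increments":{"type":"array"},"grip_force":{"type":"number"}},"required":["increments"]}

```bash
ls; mkdir -p pics; cat > h.py <<'E'
from station import arm
import numpy as np, cv2
from scipy.spatial.transform import Rotation as R
def snap(n):
    s=arm.snapshot(n); s['f']=240/np.tan(np.radians(s['vfov']/2)); s['T']=np.array(s['world_from_camera']); s['name']=n; return s
def ray(s,rc):
    x=rc[1]-s['cx']; y=rc[0]-s['cy']; f=s['f']
    if s['name']=='wrist':
        r=np.hypot(x,y); t=r/f; k=np.sin(t)/max(r,1e-9); d=np.array([x*k,-y*k,-np.cos(t)])
    else: d=np.array([x/f,-y/f,-1.])
    return s['T'][:3,3],s['T'][:3,:3]@d
def atz(s,rc,z):
    o,d=ray(s,rc); return o+d*(z-o[2])/d[2]
def proj(s,p):
    q=s['T'][:3,:3].T@(np.array(p)-s['T'][:3,3]); x,y,z=q[0],-q[1],-q[2]
    if s['name']=='wrist':
        r=np.hypot(x,y); t=np.arctan2(r,z); k=s['f']*t/max(r,1e-9); return np.array([s['cy']+y*k,s['cx']+x*k])
    return np.array([s['cy']+s['f']*y/z,s['cx']+s['f']*x/z])
def tri(a,b):
    (o1,d1),(o2,d2)=a,b
    A=np.c_[d1,-d2]; t=np.linalg.lstsq(A,o2-o1,rcond=None)[0]
    p,q=o1+d1*t[0],o2+d2*t[1]; return (p+q)/2,np.linalg.norm(p-q)
E
python3 - <<'E'
from h import *
np.set_printoptions(precision=4,suppress=True)
print(arm.grasp_offset, arm.state())
S={}
for n in ['scene','top']:
    s=snap(n);S[n]=s; cv2.imwrite(f'pics/{n}0.png',s['img'][:,:,::-1])
    print(n,s['f'],s['cx'],s['cy'],s['T'][:3,3],-s['T'][:3,2])
for q in ['housing','cover','cover_grip','cover_notch','housing_key','cutters','tool_mat','oil_bottle','spare_roller','bud_tub','corner_a','clip_a','cover_prong']:
    D={}
    for n in S:
        r=arm.regions_of(n,q); D[n]=r
        print(q,n,[(round(x['p'],2),[int(v) for v in x['position']],int(x['mask'].sum()) ,) for x in r[:5]])
E
```

```text
pics
0.1547 {'time_s': 0.0, 'joint_pos': array([60.9056, 15.8481, 86.2934, -0.    , 77.9617, -6.9321]), 'qvel': array([ 0.1753,  0.0752,  0.1165, -0.0105,  0.1179, -0.0144]), 'tau': array([ -0.0016, -41.677 , -24.5809,  -0.0002,   0.0107,  -0.    ]), 'tcp_pos': array([0.2168, 0.5323, 0.4038]), 'tool_rot': array([-179.8977,   -0.0124,  157.8378]), 'contact_force': array([ 0.3566,  0.2675, -0.594 ]), 'wrist_torque': array([ 0.0163,  0.0244, -0.0327]), 'gripper_force': 0.0, 'opening': 0.9992559710784331}
scene 486.93853271500046 328.45025405107106 236.2268572606511 [0.1823 0.2329 0.8213] [ 0.4197 -0.4722 -0.7752]
top 434.219670448062 315.789305146829 235.36835100255345 [ 0.3361 -0.2387  1.1697] [ 0.2057  0.0026 -0.9786]
housing scene [(0.89, [345, 326], 4089)]
housing top [(0.67, [287, 242], 1819)]
cover scene [(0.73, [267, 406], 1525)]
cover top [(0.6, [279, 343], 989), (0.18, [297, 357], 255)]
cover_grip scene [(0.91, [268, 404], 1636), (0.49, [260, 384], 449)]
cover_grip top [(0.74, [296, 351], 258), (0.65, [281, 343], 1031)]
cover_notch scene [(0.49, [268, 405], 1571)]
cover_notch t
[... 316 characters left out ...]
5], 1399)]
oil_bottle scene [(0.79, [414, 276], 1069)]
oil_bottle top [(0.76, [290, 194], 363)]
spare_roller scene [(0.18, [342, 325], 4042), (0.17, [274, 431], 400)]
spare_roller top [(0.73, [292, 191], 331)]
bud_tub scene [(0.8, [196, 472], 965)]
bud_tub top [(0.95, [283, 433], 471), (0.44, [290, 217], 40)]
corner_a scene [(0.75, [274, 426], 380), (0.74, [260, 383], 393)]
corner_a top [(0.83, [267, 333], 277), (0.63, [296, 352], 216)]
clip_a scene [(0.63, [339, 288], 180), (0.61, [343, 369], 65), (0.47, [372, 305], 167), (0.28, [411, 276], 1014)]
clip_a top [(0.62, [288, 219], 40), (0.58, [260, 225], 42)]
cover_prong scene [(0.66, [274, 429], 342)]
cover_prong top [(0.58, [300, 354], 276)]
```

```bash
sleep 0; ls pics
```

```text
scene0.png
top0.png
```

```bash
python3 - <<'E'
import cv2
a=cv2.imread('pics/scene0.png')[170:440,210:530]; cv2.imwrite('pics/s1.png',cv2.resize(a,None,fx=2.2,fy=2.2,interpolation=cv2.INTER_CUBIC))
a=cv2.imread('pics/top0.png')[190:340,170:470]; cv2.imwrite('pics/t1.png',cv2.resize(a,None,fx=2.66,fy=2.66,interpolation=cv2.INTER_CUBIC))
E
```

```text
(no output)
```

View pics/s1.png

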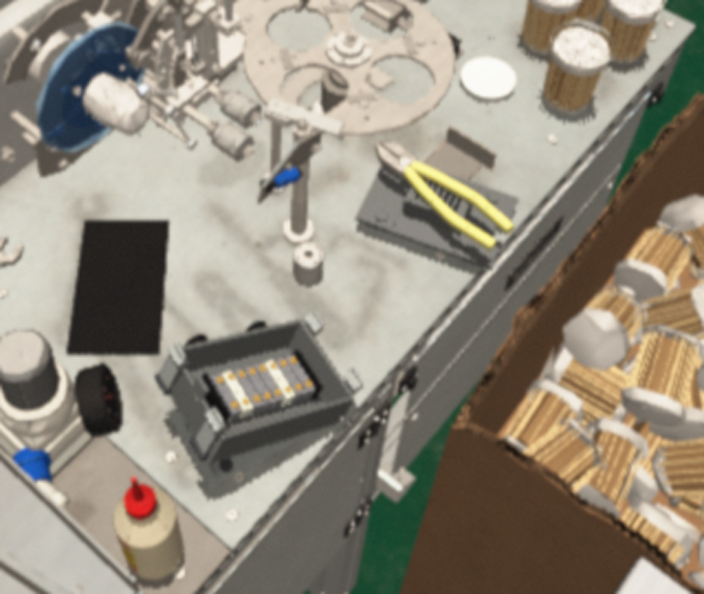

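View pics/t1.png

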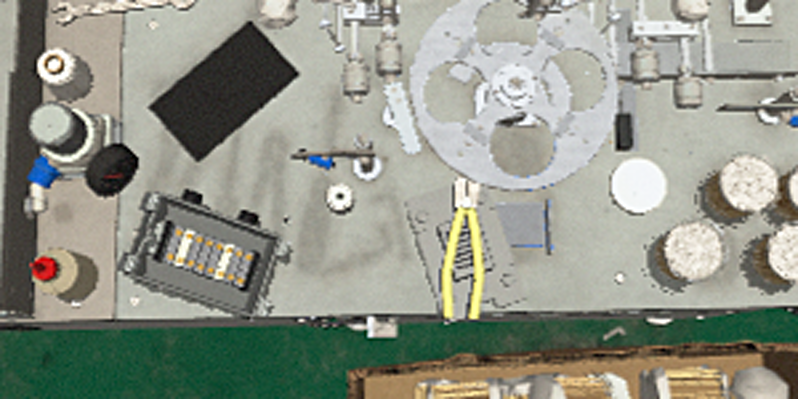

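```bash
python3 - <<'E'
from h import *
np.set_printoptions(precision=4,suppress=True)
S={n:snap(n) for n in ['scene','top']}
def quad(s,m,z):
    c=max(cv2.findContours(m.astype(np.uint8),0,1)[0],key=cv2.contourArea)[:,0,:]
    P=np.array([atz(s,(r,c_),z)[:2] for c_,r in c])*1000
    return cv2.minAreaRect(P.astype(np.float32))
for q,z in [('cutters',.047),('cover',.018),('tool_mat',.003),('housing',.0635),('spare_roller',.03),('bud_tub',.082),('oil_bottle',.09)]:
  for n in S:
    for r in arm.regions_of(n,q)[:2]: print(q,n,round(r['p'],2),np.round(quad(S[n],r['mask'],z)[0]),np.round(quad(S[n],r['mask'],z)[1]),quad(S[n],r['mask'],z)[2])
t=lambda c,r:(190+r/2.66,170+c/2.66); u=lambda c,r:(170+r/2.2,210+c/2.2)
T,Sc=S['top'],S['scene']
print('roller',atz(T,t(340,190),.03),atz(Sc,u(308,250),.03))
print('tub',atz(T,t(693,248),.082),atz(Sc,u(580,48),.082))
print('cutter jaw tip/grip ends top',atz(T,t(466,180),.047),atz(T,t(446,317),.047),atz(T,t(475,318),.047),'pivot',atz(T,t(464,210),.047))
print('scene',atz(Sc,u(380,145),.047),atz(Sc,u(490,243),.047),atz(Sc,u(512,226),.047))
print('mat top',[atz(T,t(*p),.003)[:2] for p in [(248,22),(298,73),(198,161),(149,108)]])
E
```

```text
cutters scene 0.74 [ 449. -303.] [ 43. 145.] 88.38763427734375
cutters scene 0.25 [428.  83.] [44. 72.] 56.073184967041016
cutters top 0.71 [ 445. -307.] [ 37. 135.] 84.28333282470703
cover scene 0.67 [ 444. -282.] [ 65. 141.] 89.7408218383789
cover top 0.77 [ 450. -334.] [119.  39.] 12.721427917480469
tool_mat scene 0.66 [616. -63.] [ 81. 144.] 40.9633674621582
tool_mat scene 0.6 [ 449. -564.] [ 61. 134.] 22.089797973632812
tool_mat top 0.6 [619. -63.] [ 81. 140.] 40.84029006958008
housing scene 0.87 [439. -51.] [150. 105.] 59.12419509887695
housing top 0.62 [436.  15.] [13. 12.] 45.41851043701172
spare_roller scene 0.6 [451. -64.] [156. 110.] 59.70468521118164
spare_roller scene 0.59 [ 494. -176.] [27. 44.] 39.286964416503906
spare_roller top 0.32 [612. -68.] [ 79. 136.] 41.074344635009766
spare_roller top 0.16 [ 449. -342.] [116.  39.] 1.9768826961517334
bud_tub scene 0.83 [ 420. -484.] [ 55. 112.] 25.1741886138916
bud_tub top 0.83 [ 436. -516.] [65. 55.] 85.53296661376953
oil_bottle scene 0.56 [416.  90.] [43. 72.] 57.32801055908203
oil_bottle scene 0.26 [430. -42.] [145. 100.] 58.84493637084961
oil_bottle top 0.56 [425.  70.] [64. 44.] 70.85432434082031
roller [ 0.506  -0.1867  0.03  ] [ 0.5008 -0.1875  0.03  ]
tub [ 0.4369 -0.52    0.082 ] [ 0.4315 -0.51    0.082 ]
cutter jaw tip/grip ends top [ 0.511  -0.3114  0.047 ] [ 0.3786 -0.2879  0.047 ] [ 0.3772 -0.3157  0.047 ] pivot [ 0.4814 -0.3085  0.047 ]
scene [ 0.5183 -0.3126  0.047 ] [ 0.3798 -0.2879  0.047 ] [ 0.3753 -0.3156  0.047 ]
mat top [array([ 0.6902, -0.0905]), array([ 0.6339, -0.143 ]), array([ 0.5429, -0.0401]), array([0.5996, 0.0115])]
```

```bash
cat > plan.py <<'E'
import sys
from h import *
from scipy.linalg import logm,expm
def M(p,rpy):
    T=np.eye(4);T[:3,3]=p;T[:3,:3]=R.from_euler('xyz',rpy,degrees=True).as_matrix();return T
def plan(T0,T1,n=None):
    D=np.linalg.inv(T0)@T1; L=np.real(logm(D)); 
    if n is None:
        n=1
        while True:
            A=expm(L/n); w=np.degrees(R.from_matrix(A[:3,:3]).magnitude())
            if np.linalg.norm(A[:3,3])<.0415 and w<7.1: break
            n+=1
    A=expm(L/n)
    return n,np.r_[A[:3,3]*100,R.from_matrix(A[:3,:3]).as_rotvec(degrees=True)]
def now():
    s=arm.state(); return M(s['tcp_pos'],s['tool_rot'])
def show(*way):
    T=now()
    for w in way:
        T1=w if isinstance(w,np.ndarray) else M(w[:3],w[3:6])
        n,r=plan(T,T1); print(n,'x',np.round(r,2).tolist()); T=T1
if __name__=='__main__':
    a=np.array(list(map(float,sys.argv[1:]))).reshape(-1,6); show(*[list(w) for w in a])
E
python3 plan.py .38 -.05 .38 180 0 160  .36 -.306 .34 180 0 176
```

```text
15 x [-2.42, -3.23, 0.16, 0.0, -0.0, -0.14]
7 x [-0.56, -3.64, 0.57, -0.0, 0.0, -2.29]
```

Request:
{"api": "arm_command", "payload": {"increments": [[[-2.4,-3.2,0.2,0,0,-0.1,0],[-2.4,-3.2,0.2,0,0,-0.1,0],[-2.4,-3.2,0.2,0,0,-0.1,0],[-2.4,-3.2,0.2,0,0,-0.1,0],[-2.4,-3.2,0.2,0,0,-0.1,0]]]}}

```text
time_s: 2.62
tcp_pos: [0.2683, 0.3376, 0.3946]
tool_rot: [180.0, 0.0, 158.4]
contact_force: [0.3, -0.5, 1.0]
opening: 0.999
gripper_force: 0.0
```

Request:
{"api": "arm_command", "payload": {"increments": [[[-2.4,-3.2,0.2,0,0,-0.1,0],[-2.4,-3.2,0.2,0,0,-0.1,0],[-2.4,-3.2,0.2,0,0,-0.1,0],[-2.4,-3.2,0.2,0,0,-0.1,0],[-2.4,-3.2,0.2,0,0,-0.1,0]]]}}

```text
time_s: 3.03
tcp_pos: [0.3213, 0.1447, 0.385]
tool_rot: [180.0, 0.1, 158.9]
contact_force: [0.0, 0.7, -0.6]
opening: 0.997
gripper_force: 0.0
```

Request:
{"api": "arm_command", "payload": {"increments": [[[-2.4,-3.2,0.2,0,0,-0.1,0],[-2.4,-3.2,0.2,0,0,-0.1,0],[-2.4,-3.2,0.2,0,0,-0.1,0],[-2.4,-3.2,0.2,0,0,-0.1,0],[-2.4,-3.2,0.2,0,0,-0.1,0]]]}}

```text
time_s: 3.45
tcp_pos: [0.3762, -0.0479, 0.375]
tool_rot: [180.0, 0.1, 159.3]
contact_force: [1.5, 1.0, 0.0]
opening: 1.002
gripper_force: 0.0
```

Request:
{"api": "arm_command", "payload": {"increments": [[[0,0,0,0,0,0,0],[0,0,0,0,0,0,0]]]}}

```text
time_s: 3.62
tcp_pos: [0.3768, -0.0479, 0.3746]
tool_rot: [180.0, -0.0, 159.0]
contact_force: [0.0, 0.5, -0.5]
opening: 0.999
gripper_force: 0.0
```

```bash
python3 - <<'E'
from h import *
np.set_printoptions(precision=4,suppress=True)
s=snap('wrist'); cv2.imwrite('pics/w1.png',s['img'][:,:,::-1]); np.save('w1.npy',s,allow_pickle=True)
print(s['f'],s['cx'],s['cy'],s['T'])
for q in ['housing','housing_key','clip_a','cover','cover_notch','cover_grip','cutters','spare_roller']:
    for r in arm.regions_of('wrist',q)[:5]: print(q,round(r['p'],2),np.round(r['position']),r['mask'].sum(),atz(s,r['position'],.0635)[:2])
E
python3 plan.py .36 -.306 .34 180 0 176
```

```text
371.64829954431775 321.31312936906687 241.13782318427383 [[ 0.3576 -0.8971 -0.2594  0.3104]
 [ 0.9339  0.3439  0.0984 -0.0225]
 [ 0.001  -0.2774  0.9607  0.3436]
 [ 0.      0.      0.      1.    ]]
housing 0.86 [294. 346.] 16260 [ 0.4359 -0.0481]
housing_key 0.77 [294. 345.] 16008 [ 0.4353 -0.0493]
clip_a 0.7 [320. 266.] 186 [ 0.4347 -0.1202]
clip_a 0.57 [346. 412.] 432 [ 0.5069 -0.0099]
clip_a 0.55 [279. 419.] 509 [0.4453 0.013 ]
clip_a 0.53 [262. 259.] 194 [ 0.3845 -0.1045]
cover 0.95 [330. 116.] 1873 [ 0.3981 -0.269 ]
cover_notch 0.86 [317. 112.] 949 [ 0.3852 -0.2653]
cover_grip 0.81 [328. 125.] 1861 [ 0.3998 -0.2579]
cutters 0.67 [329. 110.] 944 [ 0.3952 -0.2754]
cutters 0.48 [279. 418.] 425 [0.4448 0.0119]
cutters 0.36 [319. 112.] 1023 [ 0.387  -0.2663]
spare_roller 0.84 [368. 244.] 769 [ 0.474  -0.1618]
spare_roller 0.61 [321. 113.] 933 [ 0.3887 -0.2671]
7 x [-0.64, -3.69, 0.5, 0.0, 0.0, -2.36]
```

View pics/w1.png

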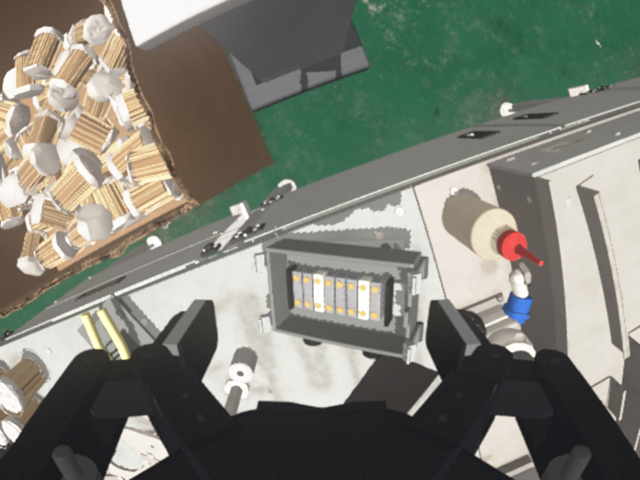

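Request:
{"api": "arm_command", "payload": {"increments": [[[-0.6,-3.7,0.5,0,0,-2.4,0],[-0.6,-3.7,0.5,0,0,-2.4,0],[-0.6,-3.7,0.5,0,0,-2.4,0],[-0.6,-3.7,0.5,0,0,-2.4,0],[-0.6,-3.7,0.5,0,0,-2.4,0]]]}}

```text
time_s: 4.48
tcp_pos: [0.3542, -0.2326, 0.3497]
tool_rot: [-180.0, 0.0, 171.5]
contact_force: [0.1, -0.8, 0.7]
opening: 0.999
gripper_force: 0.0
```

Request:
{"api": "arm_command", "payload": {"increments": [[[-0.6,-3.7,0.5,0,0,-2.4,0],[-0.6,-3.7,0.5,0,0,-2.4,0],[0,0,0,0,0,0,0],[0,0,0,0,0,0,0]]]}}

```text
time_s: 4.82
tcp_pos: [0.3572, -0.308, 0.3391]
tool_rot: [179.9, -0.0, 176.0]
contact_force: [-0.0, 0.1, 0.3]
opening: 0.998
gripper_force: 0.0
```

```bash
python3 - <<'E'
from h import *
np.set_printoptions(precision=4,suppress=True)
s=snap('wrist'); np.save('w2.npy',s,allow_pickle=True)
print(arm.state()['tcp_pos'],s['T'][:3,3])
for q in ['cover','cover_notch','cover_grip','cutters','corner_a','spare_roller']:
    for r in arm.regions_of('wrist',q)[:4]: print(q,round(r['p'],2),np.round(r['position']),r['mask'].sum(),atz(s,r['position'],.03)[:2])
a=np.load('w1.npy',allow_pickle=True).item()['img'][225:375,250:440]
b=s['img']; print(proj(s,[.45,-.3,.02]))
r,c=proj(s,[.45,-.3,.02]).astype(int); b=b[r-75:r+75,c-95:c+95]; print(r-75,c-95)
v=np.hstack([cv2.resize(k,(0,0),fx=4,fy=4,interpolation=cv2.INTER_CUBIC) for k in (a,)])
cv2.imwrite('pics/z1.png',v[:,:,::-1]); cv2.imwrite('pics/z2.png',cv2.resize(b,(0,0),fx=4,fy=4,interpolation=cv2.INTER_CUBIC)[:,:,::-1])
E
```

```text
[ 0.357  -0.3065  0.3392] [ 0.2862 -0.3029  0.3081]
cover 0.72 [319. 324.] 9026 [ 0.4346 -0.3108]
cover_notch 0.61 [278. 300.] 3181 [ 0.3963 -0.3276]
cover_grip 0.82 [316. 329.] 8971 [ 0.4317 -0.3059]
cutters 0.97 [330. 322.] 3842 [ 0.4448 -0.3129]
corner_a 0.95 [363. 361.] 1608 [ 0.4829 -0.2801]
corner_a 0.77 [278. 296.] 2992 [ 0.3959 -0.3302]
spare_roller 0.3 [263. 634.] 82 [0.4132 0.0215]
[328.2023 336.9022]
253 241
```

View pics/z1.png

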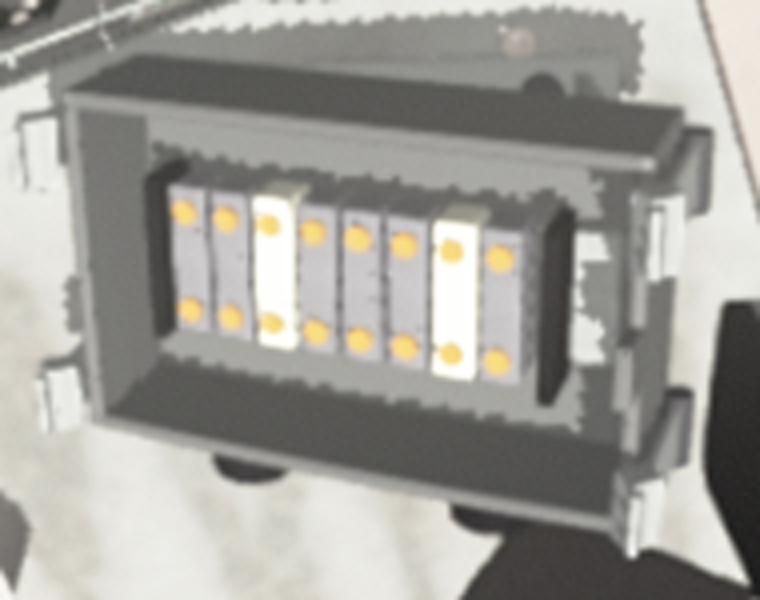

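View pics/z2.png

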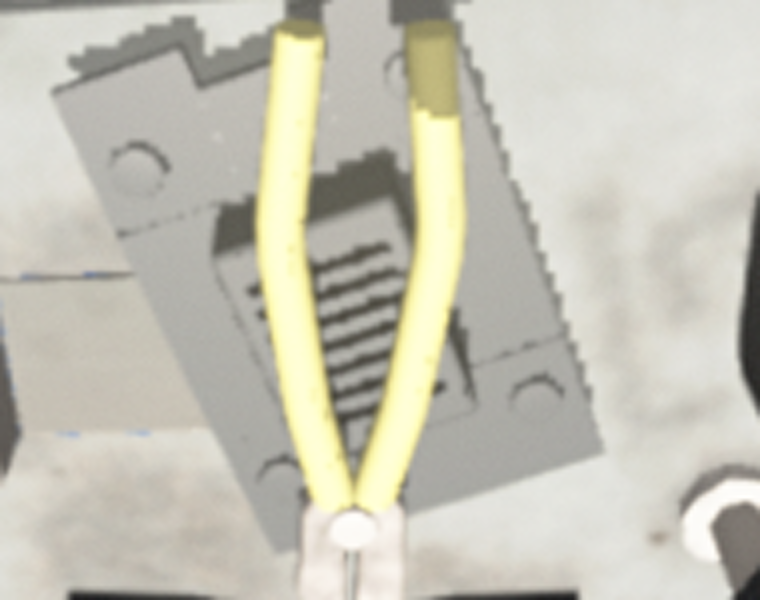

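```bash
cat > fit.py <<'E'
from h import *
from scipy.optimize import least_squares
np.set_printoptions(precision=4,suppress=True)
def H(x,y,yaw,tilt=25,z=.0635):
    T=np.eye(4);T[:3,:3]=R.from_euler('ZX',[yaw,tilt],degrees=True).as_matrix();T[:3,3]=[x,y,z];return T
def pt(T,p): return (T@np.r_[np.array(p)/1000,1])[:3]
def fit(s,pairs,p0,tilt,z,free=False):
    def f(v): return np.concatenate([proj(s,pt(H(v[0],v[1],v[2],tilt,v[3] if free else z),q))-np.array(rc) for q,rc in pairs])
    r=least_squares(f,list(p0)+([z] if free else []),x_scale=[.01,.01,1]+([.01] if free else [])); return r.x,r.fun.reshape(-1,2)
E
python3 - <<'E'
from fit import *
w1=np.load('w1.npy',allow_pickle=True).item(); w2=np.load('w2.npy',allow_pickle=True).item()
a=lambda c,r:(225+r/4,250+c/4); b=lambda c,r:(253+r/4,241+c/4)
hp=[((-42,-65,0),a(68,95)),((42,-65,0),a(97,422)),((-42,65,0),a(660,160)),((42,65,0),a(622,528))]
for fr in (0,1): print('H',*fit(w1,hp,[.437,-.05,-17],25,.0635,fr))
cp=[((-42,65,4),b(52,92)),((-42,-65,4),b(275,552)),((42,-65,4),b(603,455)),((-31,43,7),b(140,165)),((31,-43,7),b(538,392)),((-12,55,4),b(200,87))]
for fr in (0,1): print('C',*fit(w2,cp,[.45,-.3,115],0,.016,fr))
for n,p in [('pivot',(350,530)),('g1',(300,30)),('g2',(432,30)),('w1',(262,215)),('w2',(463,215))]: print(n,atz(w2,b(*p),.05))
m=arm.regions_of('wrist','cutters')[0]['mask']
c=max(cv2.findContours(m.astype(np.uint8),0,1)[0],key=cv2.contourArea)[:,0,:]
print(cv2.minAreaRect(np.array([atz(w2,(r,q),.047)[:2] for q,r in c],np.float32)*1000))
v,_=fit(w1,hp,[.437,-.05,-17],25,.0635); T=H(*v); im=cv2.resize(w1['img'][225:375,250:440],(0,0),fx=4,fy=4)[:,:,::-1].copy()
def dot(p,col):
    q=proj(w1,pt(T,p)); cv2.circle(im,(int((q[1]-250)*4),int((q[0]-225)*4)),4,col,-1)
for x in(-42,42):
    for y in (-65,65): dot((x,y,0),(0,0,255)); dot((x-4*np.sign(x),y-4*np.sign(y),0),(0,255,255))
for x in (-38,-22,22,38):
    for y in (-65,65): dot((x,y,14),(0,255,0))
for x in (-7,7): dot((x,63,10),(255,0,255)); dot((x,63,0),(255,0,0))
cv2.imwrite('pics/o1.png',im)
E
```

```text
H [  0.4402  -0.0595 -19.1872] [[-1.5048 -1.4819]
 [ 0.9381 -1.3059]
 [-0.7538  0.0884]
 [ 2.2972  2.5907]]
H [  0.4431  -0.06   -19.3649   0.0567] [[-0.8153  0.4865]
 [-0.0896  0.0871]
 [ 0.0726 -1.4428]
 [ 0.8548  1.0976]]
C [  0.4454  -0.3081 106.4228] [[-0.8215 -0.1515]
 [-0.2101 -0.1215]
 [-1.3592  0.803 ]
 [ 0.8785 -0.5596]
 [ 2.167  -0.0508]
 [-0.5033  0.1634]]
C [  0.4461  -0.3082 106.4538   0.0146] [[-0.6061  0.1005]
 [-0.5344 -0.0748]
 [-1.6158  0.4799]
 [ 0.9826 -0.4032]
 [ 1.9598 -0.3226]
 [-0.3011  0.2314]]
pivot [ 0.4904 -0.3104  0.05  ]
g1 [ 0.375  -0.3125  0.05  ]
g2 [ 0.3768 -0.2883  0.05  ]
w1 [ 0.4122 -0.3227  0.05  ]
w2 [ 0.4151 -0.284   0.05  ]
((446.3888854980469, -304.7020568847656), (40.27480697631836, 144.18975830078125), 88.07911682128906)
```

View pics/o1.png

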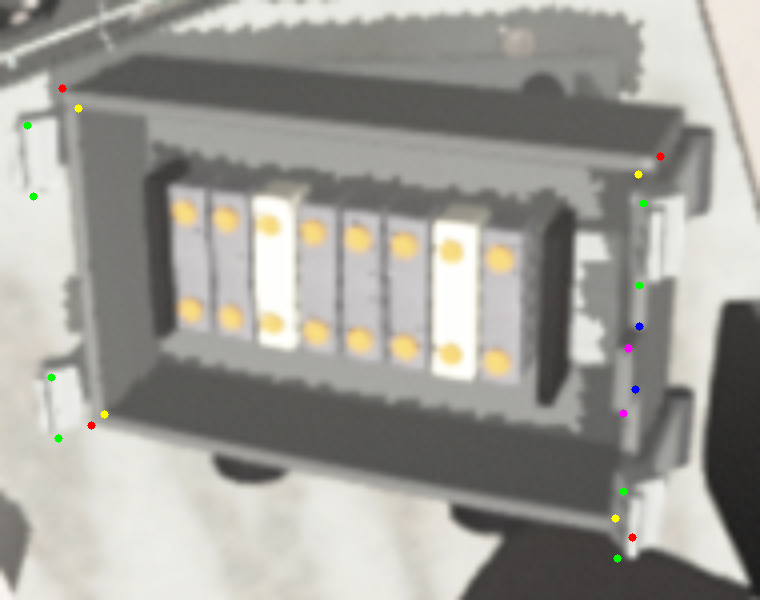

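```bash
python3 plan.py .446 -.305 .25 180 0 177 .446 -.305 .214 180 0 177
```

```text
4 x [-2.22, 0.15, 2.25, -0.0, 0.01, -0.2]
1 x [-0.0, -0.0, 3.6, 0.0, 0.0, -0.0]
```

Request:
{"api": "arm_command", "payload": {"increments": [[[-2.2,0.15,2.25,0,0,-0.2,0.25],[-2.2,0.15,2.25,0,0,-0.2,0.25],[-2.2,0.15,2.25,0,0,-0.2,0.25],[-2.2,0.15,2.25,0,0,-0.2,0.25],[0,0,0,0,0,0,0.25]]], "grip_force": 40}}

```text
time_s: 5.63
tcp_pos: [0.4474, -0.3051, 0.246]
tool_rot: [179.8, -0.1, 177.1]
contact_force: [0.6, 0.3, 0.3]
opening: 0.751
gripper_force: 0.0
```

Request:
{"api": "arm_command", "payload": {"increments": [[[0,0,1.2,0,0,0,0.25],[0,0,1.2,0,0,0,0.25],[0,0,1.2,0,0,0,0.25],[0,0,0,0,0,0,0.25]]]}}

```text
time_s: 5.97
tcp_pos: [0.4442, -0.3051, 0.2124]
tool_rot: [179.9, -0.2, 177.0]
contact_force: [0.1, 0.2, 0.2]
opening: 0.749
gripper_force: 0.0
```

Request:
{"api": "arm_command", "payload": {"increments": [[[0,0,0,0,0,0,1],[0,0,0,0,0,0,1],[0,0,0,0,0,0,1],[0,0,0,0,0,0,1],[0,0,0,0,0,0,1]]]}}

```text
time_s: 6.38
tcp_pos: [0.4453, -0.3064, 0.2151]
tool_rot: [-179.9, 0.1, 176.9]
contact_force: [-1.2, -0.2, 6.4]
opening: 0.402
gripper_force: 39.0
```

Request:
{"api": "arm_command", "payload": {"increments": [[[0,0,-0.8,0,0,0,1],[1.5,0,-0.5,0,0,0,1],[2.0,0,-0.5,0,0,0,1],[1.0,0,-2.0,0,0,0,1],[0,0,-3,0,0,0,1]]]}}

```text
time_s: 6.8
tcp_pos: [0.3962, -0.3018, 0.2799]
tool_rot: [179.6, -0.5, 176.9]
contact_force: [0.8, 0.7, -2.1]
opening: 0.392
gripper_force: 39.6
```

Request:
{"api": "arm_command", "payload": {"increments": [[[0,0,-4,0,0,0,1],[0,0,-4,0,0,0,1],[0,0,-2,0,0,0,1],[0,0,0,0,0,0,1]]]}}

```text
time_s: 7.13
tcp_pos: [0.4001, -0.3044, 0.3874]
tool_rot: [-179.6, 0.5, 176.9]
contact_force: [-0.0, -0.8, -0.9]
opening: 0.397
gripper_force: 39.7
```

```bash
python3 - <<'E'
from fit import *
s=snap('wrist'); np.save('w3.npy',s,allow_pickle=True)
st=arm.state(); print(st['opening'],st['gripper_force'],st['contact_force'],st['joint_pos'])
for q in ['cover','cover_notch','corner_a','cutters']:
    for r in arm.regions_of('wrist',q)[:4]: print(q,round(r['p'],2),np.round(r['position']),r['mask'].sum())
E
python3 plan.py .45 -.10 .37 180 0 90 .612 -.07 .37 180 0 90 
```

```text
0.3971617048756078 39.63703747373074 [-0.7753  0.5727 -1.7606] [ -45.1877   10.1653   96.8688   -0.0051   72.6289 -132.1109]
cover 0.68 [248. 320.] 6654
cover 0.23 [207. 319.] 2267
cover_notch 0.97 [209. 319.] 2159
corner_a 0.81 [304. 322.] 1033
corner_a 0.63 [212. 318.] 2116
cutters 0.71 [266. 298.] 13088
13 x [0.87, 1.55, 0.08, -0.0, -0.02, 6.69]
4 x [0.75, 4.05, 0.0, 0.0, 0.0, -0.0]
```

Request:
{"api": "arm_command", "payload": {"increments": [[[0.87,1.55,0.1,0,0,6.7,1],[0.87,1.55,0.1,0,0,6.7,1],[0.87,1.55,0.1,0,0,6.7,1],[0.87,1.55,0.1,0,0,6.7,1],[0.87,1.55,0.1,0,0,6.7,1]]]}}

```text
time_s: 7.8
tcp_pos: [0.3797, -0.2172, 0.3747]
tool_rot: [180.0, -0.3, 143.1]
contact_force: [-0.5, -0.5, -1.6]
opening: 0.394
gripper_force: 39.7
```

Request:
{"api": "arm_command", "payload": {"increments": [[[0.87,1.55,0.1,0,0,6.7,1],[0.87,1.55,0.1,0,0,6.7,1],[0.87,1.55,0.1,0,0,6.7,1],[0.87,1.55,0.1,0,0,6.7,1],[0.87,1.55,0.1,0,0,6.7,1]]]}}

```text
time_s: 8.22
tcp_pos: [0.411, -0.135, 0.3699]
tool_rot: [-179.8, -0.2, 109.6]
contact_force: [-0.3, 0.2, -1.4]
opening: 0.39
gripper_force: 39.7
```

Request:
{"api": "arm_command", "payload": {"increments": [[[0.87,1.55,0.1,0,0,6.7,1],[0.87,1.55,0.1,0,0,6.7,1],[0.87,1.55,0.1,0,0,6.7,1],[0,0,0,0,0,0,1],[0,0,0,0,0,0,1]]]}}

```text
time_s: 8.63
tcp_pos: [0.4507, -0.0999, 0.367]
tool_rot: [-179.8, -0.1, 90.0]
contact_force: [-0.3, 0.4, -0.9]
opening: 0.392
gripper_force: 39.7
```

```bash
python3 plan.py .612 -.07 .37 180 0 90 .612 -.07 .20 180 0 90 .612 -.07 .1775 180 0 90; python3 -c "
from h import *
print(arm.state()['tcp_pos'],arm.state()['opening'],arm.state()['joint_pos'])"
```

```text
4 x [0.74, 4.03, -0.08, -0.06, -0.02, 0.01]
5 x [0.0, 0.0, 3.4, 0.0, 0.0, -0.0]
1 x [0.0, 0.0, 2.25, 0.0, 0.0, -0.0]
[ 0.45065206 -0.09987636  0.36698107] 0.3918669494452997 [-2.11333186e+01  7.59458816e+00  1.02728966e+02 -2.59582907e-02
  6.99094895e+01 -2.11735634e+01]
```

Request:
{"api": "arm_command", "payload": {"increments": [[[0.75,4.0,-0.1,0,0,0,1],[0.75,4.0,-0.1,0,0,0,1],[0.75,4.0,-0.1,0,0,0,1],[0.75,4.1,-0.1,0,0,0,1],[0,0,1,0,0,0,1]]]}}

```text
time_s: 9.05
tcp_pos: [0.6186, -0.071, 0.3629]
tool_rot: [179.4, 0.0, 90.0]
contact_force: [0.6, -0.4, -0.8]
opening: 0.394
gripper_force: 39.9
```

Request:
{"api": "arm_command", "payload": {"increments": [[[0,0,3.2,0,0,0,1],[0,0,3.2,0,0,0,1],[0,0,3.2,0,0,0,1],[0,0,3.2,0,0,0,1],[0,0,2.9,0,0,0,1]]]}}

```text
time_s: 9.47
tcp_pos: [0.6101, -0.0715, 0.203]
tool_rot: [-179.8, -0.0, 89.9]
contact_force: [1.0, 0.3, -2.0]
opening: 0.397
gripper_force: 39.9
```

Request:
{"api": "arm_command", "payload": {"increments": [[[0,0,1.0,0,0,0,1],[0,0,0.5,0,0,0,1],[0,0,0,0,0,0,1]]]}}

```text
time_s: 9.72
tcp_pos: [0.6113, -0.0713, 0.1899]
tool_rot: [-179.9, -0.0, 89.8]
contact_force: [0.5, 0.3, -0.5]
opening: 0.395
gripper_force: 39.9
```

Request:
{"api": "arm_command", "payload": {"increments": [[[0,0,0.9,0,0,0,1],[0,0,0.3,0,0,0,1],[0,0,0.2,0,0,0,1],[0,0,0,0,0,0,1]]]}}

```text
time_s: 10.05
tcp_pos: [0.6119, -0.0708, 0.1771]
tool_rot: [180.0, 0.0, 89.9]
contact_force: [-0.2, -0.8, -1.1]
opening: 0.395
gripper_force: 39.9
```

Request:
{"api": "arm_command", "payload": {"increments": [[[0,0,0.15,0,0,0,1],[0,0,0,0,0,0,0.2],[0,0,0,0,0,0,0.2],[0,0,0,0,0,0,0.2],[0,0,0,0,0,0,0.2]]]}}

```text
time_s: 10.47
tcp_pos: [0.6119, -0.0707, 0.1754]
tool_rot: [180.0, 0.0, 89.8]
contact_force: [1.2, 0.4, -0.4]
opening: 0.798
gripper_force: 0.0
```

Request:
{"api": "arm_command", "payload": {"increments": [[[0,0,-3,0,0,0,0],[0,0,-4,0,0,0,0],[0,0,-4,0,0,0,0],[0,0,-4,0,0,0,0],[0,0,-4,0,0,0,0]]]}}

```text
time_s: 10.88
tcp_pos: [0.6114, -0.0707, 0.3671]
tool_rot: [-180.0, -0.0, 89.8]
contact_force: [-0.0, -0.4, -0.6]
opening: 1.002
gripper_force: 0.0
```

```bash
python3 - <<'E'
from fit import *
t=snap('top')
for r in arm.regions_of('top','cutters')[:2]:
    c=max(cv2.findContours(r['mask'].astype(np.uint8),0,1)[0],key=cv2.contourArea)[:,0,:]
    print(round(r['p'],2),cv2.minAreaRect(np.array([atz(t,(rr,q),.01)[:2] for q,rr in c],np.float32)*1000))
E
python3 plan.py .36 -.045 .34 180 0 160
```

```text
0.71 ((613.1682739257812, -92.92008972167969), (101.05831146240234, 36.67718505859375), 88.85246276855469)
10 x [1.65, -2.16, 0.31, 0.07, 0.07, -7.02]
```

```bash
python3 plan.py .45 -.075 .36 180 0 160
```

```text
10 x [0.87, -1.51, 0.12, 0.07, 0.07, -7.02]
```

Request:
{"api": "arm_command", "payload": {"increments": [[[0.87,-1.5,0.1,0,0,-7,0],[0.87,-1.5,0.1,0,0,-7,0],[0.87,-1.5,0.1,0,0,-7,0],[0.87,-1.5,0.1,0,0,-7,0],[0.87,-1.5,0.1,0,0,-7,0]]]}}

```text
time_s: 11.4
tcp_pos: [0.5288, -0.0463, 0.3594]
tool_rot: [-180.0, -0.1, 125.2]
contact_force: [0.4, 0.3, 0.5]
opening: 0.998
gripper_force: 0.0
```

Request:
{"api": "arm_command", "payload": {"increments": [[[0.87,-1.5,0.1,0,0,-7,0],[0.87,-1.5,0.1,0,0,-7,0],[0.87,-1.5,0.1,0,0,-7,0],[0.87,-1.5,0.1,0,0,-7,0],[0.87,-1.5,0.1,0,0,-7,0]]]}}

```text
time_s: 11.82
tcp_pos: [0.4476, -0.074, 0.3545]
tool_rot: [180.0, -0.1, 160.2]
contact_force: [-0.0, -0.4, 0.1]
opening: 1.001
gripper_force: 0.0
```

Request:
{"api": "arm_command", "payload": {"increments": [[[0,0,0,0,0,0,0],[0,0,0,0,0,0,0],[0,0,0,0,0,0,0]]]}}

```text
time_s: 12.07
tcp_pos: [0.4495, -0.0742, 0.3551]
tool_rot: [180.0, 0.0, 159.7]
contact_force: [0.2, -0.2, -0.3]
opening: 0.998
gripper_force: 0.0
```

```bash
python3 - <<'E'
from fit import *
s=snap('wrist'); np.save('w4.npy',s,allow_pickle=True); print(arm.state()['tcp_pos'],arm.state()['tool_rot'])
for r in arm.regions_of('wrist','clip_a')[:5]: print('clip',round(r['p'],2),np.round(r['position'],1),r['mask'].sum())
for r in arm.regions_of('wrist','housing')[:5]: print('H',round(r['p'],2),np.round(r['position'],1),r['mask'].sum())
r,c=proj(s,[.44,-.057,.06]).astype(int); print(r-90,c-125)
b=s['img'][r-90:r+90,c-125:c+125]
cv2.imwrite('pics/z3.png',cv2.resize(b,(0,0),fx=3.2,fy=3.2,interpolation=cv2.INTER_CUBIC)[:,:,::-1])
E
python3 plan.py .445 -.308 .30 180 0 106.4
```

```text
[ 0.4497 -0.0741  0.3551] [179.9681   0.041  159.7475]
clip 0.87 [179.3 430.7] 599
clip 0.87 [174.1 250.1] 267
clip 0.86 [264.  424.9] 550
clip 0.81 [249.1 256.8] 312
clip 0.7 [364.8 372.9] 2596
H 0.65 [214.5 347.6] 21119
124 213
8 x [-2.04, -2.24, 0.69, 0.0, 0.0, 6.68]
```

View pics/z3.png

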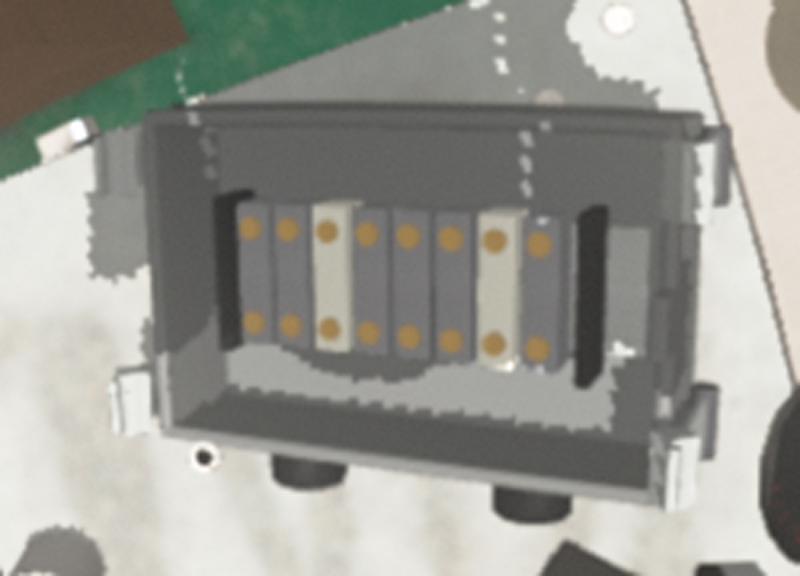

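```bash
python3 - <<'E'
from fit import *
w=np.load('w4.npy',allow_pickle=True).item(); w1=np.load('w1.npy',allow_pickle=True).item()
a=lambda c,r:(124+r/3.2,213+c/3.2)
hp=[((-42,-65,0),a(147,115)),((42,-65,0),a(162,432)),((-42,65,0),a(700,118)),((42,65,0),a(664,503))]
cl=[((-30,-66,6),(174.1,250.1)),((30,-66,6),(249.1,256.8)),((-30,66,6),(179.3,430.7)),((30,66,6),(264,424.9))]
for nm,pr in (('corners',hp),('clips',cl),('all',hp+cl)):
  for fr in (0,1):
    v,res=fit(w,pr,[.437,-.05,-17],25,.0635,fr); print(nm,fr,v,np.abs(res).max(),res.round(1).tolist())
a=lambda c,r:(225+r/4,250+c/4)
cl1=[((-30,-66,6),(262,259)),((30,-66,6),(320,266)),((-30,66,6),(279,419)),((30,66,6),(346,412))]
print('w1 clips',fit(w1,cl1,[.437,-.05,-17],25,.0635))
v,res=fit(w,hp+cl,[.437,-.05,-17],25,.0635); T=H(*v); im=cv2.resize(w['img'][124:304,213:463],(0,0),fx=3.2,fy=3.2)[:,:,::-1].copy()
def dot(p,col):
    q=proj(w,pt(T,p)); cv2.circle(im,(int((q[1]-213)*3.2),int((q[0]-124)*3.2)),3,col,-1)
for x in(-42,42):
    for y in (-65,65): dot((x,y,0),(0,0,255)); dot((x-4*np.sign(x),y-4*np.sign(y),0),(0,255,255))
for x in (-38,-22,22,38):
    for y in (-65,65): dot((x,y,14),(0,255,0))
for x in (-7,7): dot((x,63,10),(255,0,255)); dot((x,63,0),(255,0,0))
cv2.imwrite('pics/o2.png',im)
E
```

```text
corners 0 [  0.44    -0.0586 -19.48  ] 2.7086023723842914 [[-2.7, -0.1], [0.9, 0.4], [0.0, -2.2], [1.9, 2.2]]
corners 1 [  0.4404  -0.0586 -19.5028   0.0617] 2.76175782509722 [[-2.4, 0.5], [0.6, 0.9], [0.4, -2.8], [1.4, 1.7]]
clips 0 [  0.4391  -0.0587 -18.234 ] 3.051554423142022 [[-0.2, 2.6], [-0.7, 1.6], [-2.3, -3.1], [3.0, -0.4]]
clips 1 [  0.4384  -0.0587 -18.1848   0.0665] 3.606707036215937 [[-0.5, 1.5], [-0.2, 0.7], [-2.8, -2.1], [3.6, 0.5]]
all 0 [  0.4396  -0.0586 -18.8979] 4.520404090124657 [[-2.5, -0.9], [1.1, 0.7], [-1.7, -3.1], [0.5, 2.6], [-0.6, 3.3], [-1.0, 1.4], [-0.6, -2.3], [4.5, -0.7]]
all 1 [  0.4395  -0.0586 -18.8909   0.064 ] 4.629754659573393 [[-2.6, -1.0], [1.2, 0.6], [-1.8, -3.0], [0.6, 2.7], [-0.6, 3.1], [-0.9, 1.2], [-0.6, -2.1], [4.6, -0.6]]
w1 clips (array([  0.4379,  -0.0577, -18.5212]), array([[-2.0538,  3.3867],
       [ 1.0384,  2.7871],
       [-1.0354, -3.9449],
       [ 1.5041, -1.307 ]]))
```

View pics/o2.png

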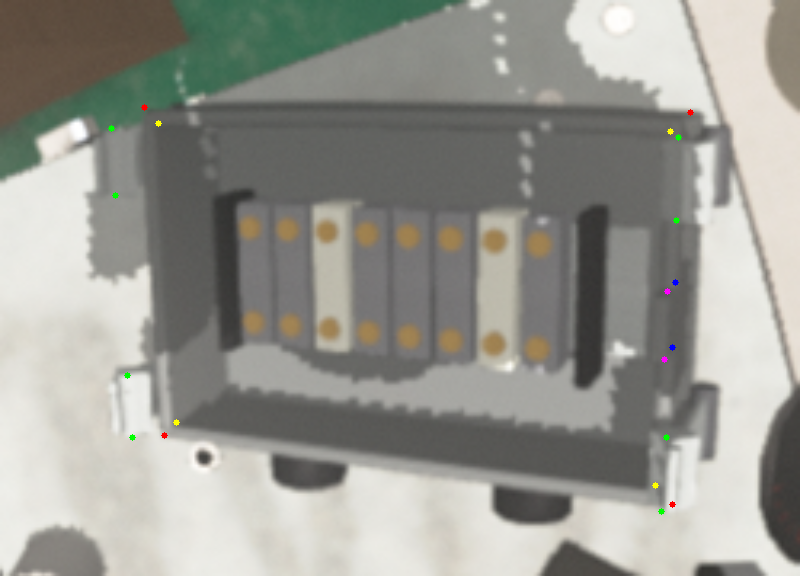

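Request:
{"api": "arm_command", "payload": {"increments": [[[-2.0,-2.2,0.6,0,0,6.7,0],[-2.0,-2.2,0.6,0,0,6.7,0],[-2.0,-2.2,0.6,0,0,6.7,0],[-2.0,-2.2,0.6,0,0,6.7,0],[-2.0,-2.2,0.6,0,0,6.7,0]]]}}

```text
time_s: 12.63
tcp_pos: [0.4725, -0.2205, 0.3247]
tool_rot: [180.0, 0.0, 126.0]
contact_force: [0.9, 0.0, 0.4]
opening: 1.0
gripper_force: 0.0
```

Request:
{"api": "arm_command", "payload": {"increments": [[[-2.0,-2.2,0.6,0,0,6.7,0],[-2.0,-2.2,0.6,0,0,6.7,0],[-2.0,-2.2,0.6,0,0,6.7,0],[0,0,0,0,0,0,0.2],[0,0,0,0,0,0,0.2]]]}}

```text
time_s: 13.05
tcp_pos: [0.4436, -0.3048, 0.3064]
tool_rot: [-180.0, -0.1, 106.1]
contact_force: [1.1, 0.4, -0.4]
opening: 0.8
gripper_force: 0.0
```

```bash
cat > cov.py <<'E'
from fit import *
from scipy.optimize import minimize
def sil(s,T):
    m=np.zeros((480,640),np.uint8)
    for bx,by,z0,z1 in ((42,65,0,4),(20,28,4,26)):
        P=np.array([proj(s,pt(T,(x,y,z)))[::-1] for x in(-bx,bx) for y in(-by,by) for z in(z0,z1)],np.float32)
        m=cv2.fillConvexPoly(m,cv2.convexHull(np.round(P*16).astype(np.int32)),1,shift=4)
    n=np.array([proj(s,pt(T,p))[::-1] for p in ((-12,66,4),(12,66,4),(12,55,4),(-12,55,4))],np.float32)
    return cv2.fillConvexPoly(m,np.round(n*16).astype(np.int32),0,shift=4).astype(bool)
def fitc(s,mask,p0,tilt=0,z=.016):
    f=lambda v:1-((a:=sil(s,H(v[0],v[1],v[2],tilt,z)))&mask).sum()/(a|mask).sum()
    r=minimize(f,p0,method='Nelder-Mead',options=dict(initial_simplex=np.array([p0]+[np.array(p0)+d for d in np.diag([.006,.006,4])])))
    return r.x,1-r.fun
E
python3 - <<'E'
from cov import *
for n in ('wrist','top','scene'):
    s=snap(n); 
    if n=='wrist': np.save('w5.npy',s,allow_pickle=True); cv2.imwrite('pics/w5.png',s['img'][:,:,::-1])
    for r in arm.regions_of(n,'cover')[:2]:
        print(n,round(r['p'],2),np.round(r['position']),r['mask'].sum(),*fitc(s,r['mask'],[.445,-.308,106.4]))
    for r in arm.regions_of(n,'cutters')[:1]: 
        c=max(cv2.findContours(r['mask'].astype(np.uint8),0,1)[0],key=cv2.contourArea)[:,0,:]
        print('cutters',round(r['p'],2),cv2.minAreaRect(np.array([atz(s,(rr,q),.01)[:2] for q,rr in c],np.float32)*1000))
E
```

```text
wrist 0.88 [240. 324.] 19446 [  0.4463  -0.3089 106.4667] 0.9844684003474173
wrist 0.44 [237. 390.] 5125 [  0.5277  -0.2835 107.5539] 0.297608657706406
cutters 0.9 ((626.6016845703125, -43.262107849121094), (49.913551330566406, 15.858104705810547), 87.881591796875)
top 0.85 [292. 335.] 447 [  0.4474  -0.3056 109.8575] 0.2819216182048041
cutters 0.62 ((612.180419921875, -72.24066925048828), (142.46868896484375, 39.4806022644043), 88.85237884521484)
scene 0.78 [261. 399.] 1400 [  0.4466  -0.3076 106.9668] 0.6222222222222222
cutters 0.74 ((609.14599609375, -71.43659973144531), (146.3236846923828, 42.54191207885742), 85.97906494140625)
```

```bash
python3 plan.py .4462 -.3086 .24 180 0 106.5 .4462 -.3086 .194 180 0 106.5
```

```text
2 x [-0.3, 0.03, 3.37, 0.01, 0.01, -0.09]
2 x [0.0, -0.0, 2.3, 0.0, -0.0, 0.0]
```

Request:
{"api": "arm_command", "payload": {"increments": [[[-0.3,0,3.3,0,0,-0.1,0.2],[-0.3,0,3.3,0,0,-0.1,0.2],[0,0,2.2,0,0,0,0.2],[0,0,1.4,0,0,0,0.2],[0,0,0,0,0,0,0.2]]]}}

```text
time_s: 13.92
tcp_pos: [0.4443, -0.3082, 0.2022]
tool_rot: [-179.8, -0.3, 106.5]
contact_force: [-1.0, 0.6, 0.5]
opening: 0.799
gripper_force: 0.0
```

Request:
{"api": "arm_command", "payload": {"increments": [[[0,0,1.0,0,0,0,0.2],[0,0,0,0,0,0,0.2]]]}}

```text
time_s: 14.08
tcp_pos: [0.4454, -0.3092, 0.1947]
tool_rot: [-180.0, -0.0, 106.5]
contact_force: [-0.9, 0.6, 0.7]
opening: 0.799
gripper_force: 0.0
```

```bash
python3 -c "
from h import *
s=arm.state();print(s['tcp_pos'],s['tool_rot'],s['contact_force'],s['opening'])"
```

```text
[ 0.44535703 -0.30921822  0.19468413] [-1.79989131e+02 -2.83606474e-02  1.06456002e+02] [-0.9112464   0.62871457  0.71789613] 0.7994089289130268
```

Close on the block.

Request:
{"api": "arm_command", "payload": {"increments": [[[0,0,0,0,0,0,1],[0,0,0,0,0,0,1],[0,0,0,0,0,0,1],[0,0,0,0,0,0,1]]], "grip_force": 60}}

```text
time_s: 14.42
tcp_pos: [0.4455, -0.3095, 0.1962]
tool_rot: [179.9, 0.1, 106.4]
contact_force: [0.1, 1.4, 3.8]
opening: 0.639
gripper_force: 63.6
```

Request:
{"api": "arm_command", "payload": {"increments": [[[0,0,-0.4,0,0,0,1],[0,0,-0.4,0,0,0,1],[0,0,0,0,0,0,1]]]}}

```text
time_s: 14.67
tcp_pos: [0.4455, -0.3096, 0.204]
tool_rot: [179.9, 0.1, 106.4]
contact_force: [0.2, -0.1, -1.4]
opening: 0.645
gripper_force: 63.5
```

```bash
cat > tgt.py <<'E'
from fit import *
import plan as P
TC=H(.4462,-.3086,106.45,0,.016)
tcp=P.M([.4455,-.3095,.1962],[180,0,106.4])
G=np.linalg.inv(TC)@tcp
G[1,3]=0  # centred by the fingers along cover y
TH=H(.4393,-.0582,-18.8)
def at(dz,dx=0,dy=0,tilt=0):
    D=np.eye(4);D[:3,3]=[dx,dy,dz]; return TH@D@G
def rpy(T): return np.r_[T[:3,3].round(4),R.from_matrix(T[:3,:3]).as_euler('xyz',degrees=True).round(1)]
E
python3 - <<'E'
from tgt import *
print('G',G); a=at(.08);print(rpy(a),rpy(at(.01)))
pre=P.M([.405,-.30,.36],[180,0,106.4])
print(P.plan(pre,a)); 
P.show(P.M([.402,-.3095,.208],[180,0,106.4]),pre,P.M([.43,-.13,.37],[180,0,20]),a)
E
```

```text
G [[ 1.     -0.0009 -0.     -0.0007]
 [-0.0009 -1.     -0.      0.    ]
 [ 0.      0.     -1.      0.1802]
 [ 0.      0.      0.      1.    ]]
[   0.4032   -0.1621    0.2993 -155.        0.      -18.8   ] [   0.4128   -0.1341    0.2359 -155.        0.      -18.8   ]
(18, array([ 0.6148, -0.5591,  0.521 ,  0.785 ,  1.5128,  6.8267]))
2 x [0.62, -2.09, -0.2, 0.03, 0.04, 0.02]
4 x [0.21, 0.14, -3.8, -0.0, -0.0, -0.0]
13 x [1.4, -0.38, -0.08, 0.0, -0.0, 6.65]
7 x [-0.47, 0.63, 0.91, 3.43, 1.21, 5.46]
```

Request:
{"api": "arm_command", "payload": {"increments": [[[0.5,-1.5,-0.2,0,0,0,1],[0.6,-2.0,-0.2,0,0,0,1],[0.3,-1.0,-0.2,0,0,0,1],[0,0,-2.0,0,0,0,1],[0,0,-3,0,0,0,1]]]}}

```text
time_s: 15.08
tcp_pos: [0.3964, -0.3077, 0.2574]
tool_rot: [-179.8, -0.4, 106.4]
contact_force: [0.2, 0.1, -1.1]
opening: 0.643
gripper_force: 63.9
```

Request:
{"api": "arm_command", "payload": {"increments": [[[0,0,-3.5,0,0,0,1],[0,0,-3.5,0,0,0,1],[0,0,-3,0,0,0,1],[0,0,0,0,0,0,1]]]}}

```text
time_s: 15.42
tcp_pos: [0.3995, -0.31, 0.3657]
tool_rot: [179.6, 0.7, 106.4]
contact_force: [0.7, -0.0, -0.6]
opening: 0.64
gripper_force: 64.0
```

```bash
python3 - <<'E'
from tgt import *
P.show(P.M([.42,-.16,.36],[180,0,30]),at(.08))
print(arm.state()['joint_pos'])
E
```

```text
11 x [1.46, -0.27, 0.04, 0.07, 0.03, 6.95]
8 x [-0.26, 0.14, 0.74, 2.93, 1.33, 6.01]
[-45.7098  11.1441  98.4127   0.0237  69.6696 -62.137 ]
```

Request:
{"api": "arm_command", "payload": {"increments": [[[1.46,-0.27,0.05,0,0,6.95,1],[1.46,-0.27,0.05,0,0,6.95,1],[1.46,-0.27,0.05,0,0,6.95,1],[1.46,-0.27,0.05,0,0,6.95,1],[1.46,-0.27,0.05,0,0,6.95,1]]]}}

```text
time_s: 15.83
tcp_pos: [0.381, -0.2366, 0.356]
tool_rot: [-179.9, -0.0, 71.3]
contact_force: [0.6, -0.3, -1.5]
opening: 0.639
gripper_force: 64.0
```

Request:
{"api": "arm_command", "payload": {"increments": [[[1.46,-0.27,0.05,0,0,6.95,1],[1.46,-0.27,0.05,0,0,6.95,1],[1.46,-0.27,0.05,0,0,6.95,1],[1.46,-0.27,0.05,0,0,6.95,1],[1.46,-0.27,0.05,0,0,6.95,1]]]}}

```text
time_s: 16.25
tcp_pos: [0.4084, -0.1685, 0.3536]
tool_rot: [-179.9, 0.0, 36.6]
contact_force: [-0.1, -0.6, -1.1]
opening: 0.635
gripper_force: 64.0
```

Request:
{"api": "arm_command", "payload": {"increments": [[[1.46,-0.27,0.05,0,0,6.95,1],[-0.26,0.14,0.74,2.9,1.3,6.0,1],[-0.26,0.14,0.74,2.9,1.3,6.0,1],[-0.26,0.14,0.74,2.9,1.3,6.0,1],[-0.26,0.14,0.74,2.9,1.3,6.0,1]]]}}

```text
time_s: 16.67
tcp_pos: [0.4112, -0.1648, 0.3228]
tool_rot: [-167.5, -2.6, 5.3]
contact_force: [-0.4, 0.5, -2.9]
opening: 0.639
gripper_force: 63.9
```

Request:
{"api": "arm_command", "payload": {"increments": [[[-0.26,0.14,0.74,2.9,1.3,6.0,1],[-0.26,0.14,0.74,2.9,1.3,6.0,1],[-0.26,0.14,0.74,2.9,1.3,6.0,1],[-0.26,0.14,0.74,2.9,1.3,6.0,1],[0,0,0,0,0,0,1]]]}}

```text
time_s: 17.08
tcp_pos: [0.401, -0.1608, 0.2914]
tool_rot: [-155.2, 0.4, -19.0]
contact_force: [0.4, 0.0, -2.0]
opening: 0.639
gripper_force: 64.0
```

```bash
python3 - <<'E'
from cov import *
from tgt import *
st=arm.state(); print(st['tcp_pos'],st['tool_rot'],st['joint_pos'],st['opening'])
P.show(at(.03)); T=P.now()@np.linalg.inv(G)   # believed cover pose
D=np.linalg.inv(TH)@T; print('cover in housing mm',D[:3,3]*1000, R.from_matrix(D[:3,:3]).as_euler('xyz',degrees=True))
for n in ('wrist','scene','top'):
    s=snap(n)
    for q,TT in (('cover',T),('housing',TH)):
        r=arm.regions_of(n,q)[:1]
        if r: print(n,q,round(r[0]['p'],2),np.round(r[0]['position'],1),'expect',proj(s,TT[:3,3]))
    cv2.imwrite(f'pics/b_{n}.png',s['img'][:,:,::-1]); np.save(f'b_{n}.npy',s,allow_pickle=True)
E
```

```text
[ 0.401  -0.1608  0.2914] [-155.1925    0.3836  -18.9698] [-41.2027  11.6077 112.9815  24.6694  67.6683  55.8852] 0.639373509915202
2 x [0.13, -0.15, 2.13, 0.1, 0.14, -0.13]
cover in housing mm [-3.3566 -3.5114 72.5954] [-0.1924  0.2761 -0.266 ]
wrist cover 0.93 [272.2 320.6] expect [297.965  321.1245]
wrist housing 0.62 [188.6 318.8] expect [243.3288 315.2013]
scene cover 0.6 [315.7 349.8] expect [313.8566 348.9243]
scene housing 0.85 [352.3 318.1] expect [340.1502 329.9265]
top cover 0.75 [287.8 240.5] expect [289.678  255.4394]
top housing 0.61 [277.3 226.2] expect [286.4492 246.9272]
```

Request:
{"api": "arm_command", "payload": {"increments": [[[0.13,-0.15,2.1,0.1,0.1,-0.1,1],[0.13,-0.15,2.1,0.1,0.1,-0.1,1],[0,0,0,0,0,0,1],[0,0,0,0,0,0,1]]]}}

```text
time_s: 17.87
tcp_pos: [0.4111, -0.1421, 0.2562]
tool_rot: [-155.1, -0.1, -18.6]
contact_force: [-0.6, 0.1, -0.9]
opening: 0.641
gripper_force: 64.1
```

```bash
python3 - <<'E'
from tgt import *
P.show(at(.013)); T=P.now()@np.linalg.inv(G)
D=np.linalg.inv(TH)@T; print('cover in housing mm',D[:3,3]*1000, R.from_matrix(D[:3,:3]).as_euler('xyz',degrees=True),arm.state()['contact_force'])
s=snap('wrist'); cv2.imwrite('pics/c.png',s['img'][:,:,::-1])
E
```

```text
1 x [-0.1, 0.12, 1.88, 0.09, 0.04, 0.27]
cover in housing mm [ 0.9131  0.8967 31.8143] [-0.0929  0.0411  0.27  ] [-0.5507  0.1406 -0.9243]
```

View pics/c.png

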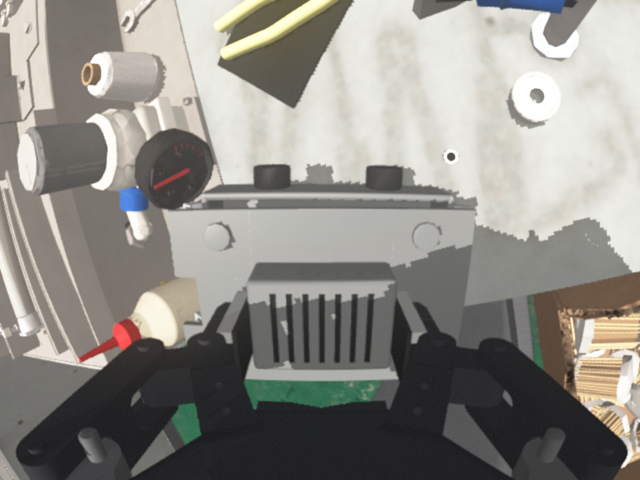

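Request:
{"api": "arm_command", "payload": {"increments": [[[-0.1,0.1,1.0,0.1,0,0.2,1],[0,0,0.6,0,0,0,1],[0,0,0.4,0,0,0,1],[0,0,0,0,0,0,1]]]}}

```text
time_s: 18.25
tcp_pos: [0.4129, -0.1354, 0.2378]
tool_rot: [-155.0, -0.1, -18.8]
contact_force: [-0.3, -0.9, -2.3]
opening: 0.643
gripper_force: 64.2
```

```bash
cat > rel.py <<'E'
from tgt import *
T=P.now()@np.linalg.inv(G); s=arm.state()
D=np.linalg.inv(TH)@T; print('cover in housing mm',D[:3,3]*1000, R.from_matrix(D[:3,:3]).as_euler('xyz',degrees=True),'F',TH[:3,:3].T@s['contact_force'],s['wrist_torque'],s['time_s'])
E
python3 rel.py; python3 -c "
from fit import *
from tgt import TH
s=snap('wrist')
print([proj(s,pt(TH,p)).round(1) for p in ((42,65,0),(42,-65,0))])
cv2.imwrite('pics/d.png',s['img'][:,:,::-1])"
```

```text
cover in housing mm [ 0.8634 -0.397  12.245 ] [-0.0498 -0.1042  0.0435] F [-0.0413 -1.8269 -1.645 ] [-0.4303  0.1671 -0.0372] 18.25
[array([202.5, 179.8]), array([202.5, 460.9])]
```

Request:
{"api": "arm_command", "payload": {"increments": [[[0,0,0.15,0,0,0,1],[0,0,0.15,0,0,0,1],[0,0,0,0,0,0,1]]]}}

```text
time_s: 18.55
tcp_pos: [0.4136, -0.1353, 0.2357]
tool_rot: [-155.2, -0.2, -18.8]
contact_force: [-3.2, -5.5, 1.8]
opening: 0.633
gripper_force: 64.9
```

```bash
python3 rel.py
```

```text
cover in housing mm [ 1.8447 -1.4195 10.2383] [-0.1921 -0.213   0.1424] F [-1.2634 -4.8719  4.2265] [-0.6045  0.3924  0.2303] 18.55
```

Request:
{"api": "arm_command", "payload": {"increments": [[[0,0.1,0,0,0,0,1],[0,0.05,0.1,0,0,0,1],[0,0,0.1,0,0,0,1],[0,0,0,0,0,0,1]]]}}

```text
time_s: 18.88
tcp_pos: [0.4137, -0.1356, 0.2344]
tool_rot: [-155.1, -0.3, -18.8]
contact_force: [-5.3, -6.7, 12.9]
opening: 0.64
gripper_force: 66.1
```

```bash
python3 rel.py
```

```text
cover in housing mm [ 2.1539 -1.9095  9.1036] [-0.0847 -0.2548  0.1369] F [-2.8338 -1.8827 15.0638] [-0.1694  0.5099  0.2399] 18.8833
```

Request:
{"api": "arm_command", "payload": {"increments": [[[-0.1,0,-0.1,0,0,0,1],[0,0,0,0,0,0,0.15],[0,0,0,0,0,0,0.15],[0,0,0,0,0,0,0.15],[0,0,0,0,0,0,0.15]]]}}

```text
time_s: 19.3
tcp_pos: [0.4119, -0.1342, 0.2334]
tool_rot: [-155.0, -0.0, -18.8]
contact_force: [-0.0, 0.4, -0.5]
opening: 0.849
gripper_force: 0.0
```

Request:
{"api": "arm_command", "payload": {"increments": [[[0,0,-1.5,0,0,0,0.15],[0,0,-2.5,0,0,0,0.15],[0,0,-3.5,0,0,0,0.15],[0,0,-1.5,0,0,0,0.15],[0,0,0,0,0,0,1]]]}}

```text
time_s: 19.72
tcp_pos: [0.4005, -0.172, 0.3178]
tool_rot: [-155.2, -0.4, -18.9]
contact_force: [0.2, -0.5, 0.4]
opening: 0.727
gripper_force: 0.0
```

```bash
cat > chk.py <<'E'
from cov import *
from tgt import TH
for n in ('wrist','scene'):
    s=snap(n); np.save(f'k_{n}.npy',s,allow_pickle=True)
    for r in arm.regions_of(n,'cover')[:1]:
        m=r['mask']; print(n,round(r['p'],2),np.round(r['position']),m.sum())
        def f(v):
            T=TH.copy(); D=np.eye(4); D[:3,3]=v[:3]; D[:3,:3]=R.from_euler('xyz',np.r_[v[4:6] if len(v)>4 else [0,0],v[3]],degrees=True).as_matrix()
            a=sil(s,T@D); return 1-(a&m).sum()/(a|m).sum()
        p0=np.array([0,0,.009,0.]); 
        q=minimize(f,p0,method='Nelder-Mead',options=dict(maxiter=400,initial_simplex=np.array([p0]+[p0+d for d in np.diag([.004,.004,.005,3])])))
        print('cover rel housing (mm,deg)',q.x*[1000,1000,1000,1],1-q.fun)
E
python3 chk.py; python3 -c "
from h import *
print(arm.state()['tcp_pos'],arm.state()['opening'],arm.state()['contact_force'])
s=np.load('k_wrist.npy',allow_pickle=True).item(); cv2.imwrite('pics/k.png',s['img'][:,:,::-1])"
```

```text
wrist 0.88 [239. 322.] 22378
cover rel housing (mm,deg) [ 0.8762 -2.1494 11.0655  0.4211] 0.9725780975780975
scene 0.9 [336. 334.] 2895
cover rel housing (mm,deg) [-0.051  -0.2669  9.8113  0.143 ] 0.9483631454606818
[ 0.39915106 -0.16972056  0.31402428] 0.3763398022058739 [-0.33037174 -0.12246945  0.45268415]
```

View pics/k.png

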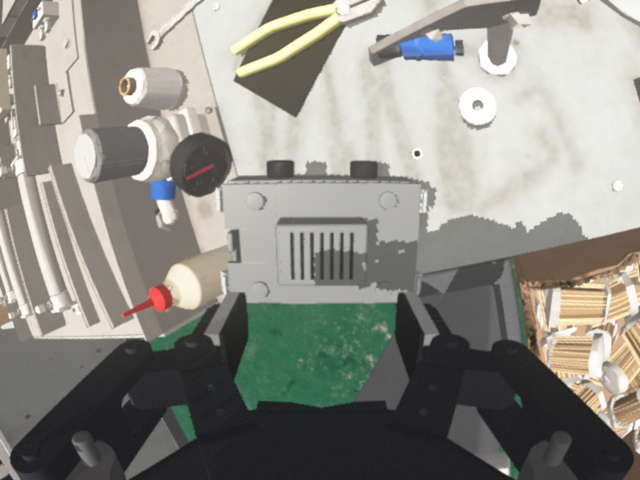

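```bash
cat > press.py <<'E'
import sys
from tgt import *
RT=np.array([[0,1,0],[1,0,0],[0,0,-1.]])  # tool x=housing y, tool y=housing x, tool z=-z
C={'a':(-31,43),'b':(31,43),'c':(-31,-43),'d':(31,-43),'m':(0,0)}
def pp(k,z,dx=0.5,dy=-0.5):
    T=np.eye(4);T[:3,:3]=RT;x,y=C[k];T[:3,3]=[(x+dx)/1000,(y+dy)/1000,.173+z/1000]; return TH@T
def tip():
    s=arm.state(); D=np.linalg.inv(TH)@P.now(); t=(D@[0,0,.173,1])[:3]*1000
    print('tip',t.round(1),'F',(TH[:3,:3].T@s['contact_force']).round(1),'tilt',R.from_matrix(RT.T@D[:3,:3]).as_rotvec(degrees=True).round(1),'t',s['time_s'],'op',s['opening'].round(2))
if __name__=='__main__':
    tip()
    if len(sys.argv)>1: P.show(*[pp(a[0],float(a[1:])) for a in sys.argv[1:]])
E
python3 press.py a40 a20; python3 -c "
from tgt import *
print(arm.state()['joint_pos'])"
```

```text
[-42.3549  10.2841 110.8158  24.1798  71.1916  56.1013]Traceback (most recent call last):
  File "press.py", line 11, in <module>
    tip()
    ~~~^^
  File "press.py", line 9, in tip
    print('tip',t.round(1),'F',(TH[:3,:3].T@s['contact_force']).round(1),'tilt',R.from_matrix(RT.T@D[:3,:3]).as_rotvec(degrees=True).round(1),'t',s['time_s'],'op',s['opening'].round(2))
                                                                                                                                                                   ^^^^^^^^^^^^^^^^^^
AttributeError: 'float' object has no attribute 'round'
```

```bash
sed -i "s/s\['opening'\].round(2)/round(s['opening'],2)/" press.py; python3 press.py a40 a20
```

```text
tip [ -2.2  -1.4 104.1] F [-0.3 -0.   0.5] tilt [ 0.1 -0.  90.1] t 19.9167 op 0.38
13 x [0.07, -0.44, 0.49, -0.01, 0.0, -6.93]
1 x [-0.0, -0.0, 2.0, -0.0, 0.0, -0.0]
```

Request:
{"api": "arm_command", "payload": {"increments": [[[0.07,-0.44,0.49,0,0,-6.93,1],[0.07,-0.44,0.49,0,0,-6.93,1],[0.07,-0.44,0.49,0,0,-6.93,1],[0.07,-0.44,0.49,0,0,-6.93,1],[0.07,-0.44,0.49,0,0,-6.93,1]]]}}

```text
time_s: 20.33
tcp_pos: [0.4074, -0.1403, 0.3007]
tool_rot: [-159.0, -14.0, 13.6]
contact_force: [-0.2, 0.6, 0.1]
opening: 0.004
gripper_force: 0.0
```

Request:
{"api": "arm_command", "payload": {"increments": [[[0.07,-0.44,0.49,0,0,-6.93,1],[0.07,-0.44,0.49,0,0,-6.93,1],[0.07,-0.44,0.49,0,0,-6.93,1],[0.07,-0.44,0.49,0,0,-6.93,1],[0.07,-0.44,0.49,0,0,-6.93,1]]]}}

```text
time_s: 20.75
tcp_pos: [0.4023, -0.1113, 0.2857]
tool_rot: [-170.7, -23.3, 48.9]
contact_force: [0.1, 0.6, -0.3]
opening: 0.001
gripper_force: 0.0
```

Request:
{"api": "arm_command", "payload": {"increments": [[[0.07,-0.44,0.49,0,0,-6.93,1],[0.07,-0.44,0.49,0,0,-6.93,1],[0.07,-0.44,0.49,0,0,-6.93,1],[0,0,0,0,0,0,1],[0,0,0,0,0,0,1]]]}}

```text
time_s: 21.17
tcp_pos: [0.3943, -0.0975, 0.275]
tool_rot: [-179.9, -25.0, 71.1]
contact_force: [0.6, 0.7, -0.2]
opening: 0.006
gripper_force: 0.0
```

```bash
python3 press.py a20; python3 -c "
from tgt import *
print(arm.state()['joint_pos'])"
```

```text
tip [-30.2  42.6  40.6] F [ 0.4  0.7 -0.6] tilt [0.1 0.  0.1] t 21.1667 op 0.01
1 x [0.0, -0.05, 2.06, -0.06, -0.02, -0.12]
[-35.1035   9.9641 118.4214  27.3393  62.0482 -31.4159]
```

Positioned over corner a; press down in stages.

Request:
{"api": "arm_command", "payload": {"increments": [[[0,-0.05,1.2,0,0,0,1],[0,0,0.8,0,0,0,1],[0,0,0.3,0,0,0,1],[0,0,0,0,0,0,1]]]}}

```text
time_s: 21.5
tcp_pos: [0.3973, -0.0886, 0.2544]
tool_rot: [-180.0, -25.0, 71.2]
contact_force: [-0.1, -0.7, 0.3]
opening: 0.004
gripper_force: 0.0
```

Request:
{"api": "arm_command", "payload": {"increments": [[[0,0,0.2,0,0,0,1],[0,0,0.2,0,0,0,1],[0,0,0,0,0,0,1]]]}}

```text
time_s: 21.75
tcp_pos: [0.3982, -0.088, 0.2518]
tool_rot: [179.8, -24.9, 71.3]
contact_force: [-1.6, -2.9, 2.2]
opening: -0.002
gripper_force: 1.5
```

```bash
python3 press.py
```

```text
tip [-28.8  41.6  15.2] F [-0.6 -2.1  3.4] tilt [-0.2 -0.1 -0.1] t 21.75 op -0.0
```

Request:
{"api": "arm_command", "payload": {"increments": [[[0,0,0.2,0,0,0,1],[0,0,0.2,0,0,0,1],[0,0,0,0,0,0,1]]]}}

```text
time_s: 22.0
tcp_pos: [0.3989, -0.0858, 0.2479]
tool_rot: [179.8, -25.0, 71.3]
contact_force: [-0.5, -1.4, 2.7]
opening: -0.001
gripper_force: 1.3
```

```bash
python3 press.py
```

```text
tip [-28.9  42.4  10.7] F [-0.  -0.2  3.1] tilt [-0.2 -0.  -0.1] t 22.0 op -0.0
```

Request:
{"api": "arm_command", "payload": {"increments": [[[0,0,0.2,0,0,0,1],[0,0,0.2,0,0,0,1],[0,0,0,0,0,0,1]]]}}

```text
time_s: 22.25
tcp_pos: [0.3994, -0.0853, 0.2468]
tool_rot: [179.7, -24.9, 71.5]
contact_force: [-12.5, -11.8, 30.0]
opening: -0.003
gripper_force: 17.0
```

```bash
python3 press.py
```

```text
tip [-28.5  42.3   9.4] F [-8.  -1.1 33.6] tilt [-0.2 -0.1 -0.3] t 22.25 op -0.0
```

Request:
{"api": "arm_command", "payload": {"increments": [[[0,0,-1.5,0,0,0,1],[0,0.5,-1.5,0,0,0,1],[0,2.8,0,0,0,0,1],[0,2.7,0,0,0,0,1],[0,0,0,0,0,0,1]]]}}

```text
time_s: 22.67
tcp_pos: [0.456, -0.1176, 0.2723]
tool_rot: [179.4, -24.9, 71.3]
contact_force: [-0.8, -0.4, -0.4]
opening: -0.0
gripper_force: 0.0
```

```bash
python3 press.py b20
```

```text
tip [36.6 41.9 37.7] F [-0.6 -0.7 -0.1] tilt [-0.5 -0.1 -0.1] t 22.6667 op -0.0
1 x [0.04, -0.37, 1.77, 0.52, 0.09, 0.13]
```

Request:
{"api": "arm_command", "payload": {"increments": [[[0,0,0.5,0,0,0,1],[0,0,0,0,0,0,1]]]}}

```text
time_s: 22.83
tcp_pos: [0.4515, -0.1125, 0.2658]
tool_rot: [-179.9, -25.0, 71.2]
contact_force: [-0.6, -0.1, -0.7]
opening: -0.003
gripper_force: 0.0
```

```bash
python3 press.py b20
```

```text
tip [28.6 42.6 30.4] F [-0.5 -0.5 -0.5] tilt [ 0.1  0.  -0. ] t 22.8333 op -0.0
1 x [0.0, 0.25, 1.04, -0.13, -0.04, 0.04]
```

Request:
{"api": "arm_command", "payload": {"increments": [[[0,0.25,1.0,0,0,0,1],[0,0,0.4,0,0,0,1],[0,0,0.2,0,0,0,1],[0,0,0,0,0,0,1]]]}}

```text
time_s: 23.17
tcp_pos: [0.4563, -0.1071, 0.2518]
tool_rot: [-180.0, -25.0, 71.3]
contact_force: [0.3, -0.2, -1.0]
opening: 0.0
gripper_force: 0.0
```

Request:
{"api": "arm_command", "payload": {"increments": [[[0,0,0.2,0,0,0,1],[0,0,0.2,0,0,0,1],[0,0,0,0,0,0,1]]]}}

```text
time_s: 23.42
tcp_pos: [0.4574, -0.106, 0.2487]
tool_rot: [179.9, -25.0, 71.3]
contact_force: [0.2, -0.2, -0.1]
opening: 0.001
gripper_force: 0.0
```

```bash
python3 press.py
```

```text
tip [32.7 42.4 11.5] F [ 0.3 -0.1 -0. ] tilt [-0.1 -0.  -0.1] t 23.4167 op 0.0
```

Request:
{"api": "arm_command", "payload": {"increments": [[[0,-0.1,0.15,0,0,0,1],[0,0,0.15,0,0,0,1],[0,0,0,0,0,0,1]]]}}

```text
time_s: 23.67
tcp_pos: [0.4573, -0.1053, 0.2473]
tool_rot: [179.7, -24.9, 71.4]
contact_force: [-3.2, -2.4, 9.0]
opening: 0.0
gripper_force: 5.2
```

```bash
python3 press.py
```

```text
tip [32.7 42.4 10. ] F [-2.3  0.8  9.5] tilt [-0.2 -0.1 -0.2] t 23.6667 op 0.0
```

Request:
{"api": "arm_command", "payload": {"increments": [[[0,0,0.2,0,0,0,1],[0,0,0.2,0,0,0,1],[0,0,0,0,0,0,1]]]}}

```text
time_s: 23.92
tcp_pos: [0.4576, -0.1048, 0.2466]
tool_rot: [179.6, -24.9, 71.6]
contact_force: [-14.5, -13.0, 35.6]
opening: -0.003
gripper_force: 19.6
```

```bash
python3 press.py
```

```text
tip [33.  42.3  9.1] F [-9.5 -0.4 39.4] tilt [-0.2 -0.1 -0.4] t 23.9167 op -0.0
```

Request:
{"api": "arm_command", "payload": {"increments": [[[0,0,-1.7,0,0,0,1],[0,0,-2,0,0,0,1],[-2.9,0,0,0,0,0,1],[-2.9,0,0,0,0,0,1],[-2.8,0,0,0,0,0,1]]]}}

```text
time_s: 24.33
tcp_pos: [0.4271, -0.1926, 0.2401]
tool_rot: [179.7, -24.9, 71.4]
contact_force: [-0.1, -0.4, 0.1]
opening: -0.002
gripper_force: 0.0
```

Request:
{"api": "arm_command", "payload": {"increments": [[[0,0,0,0,0,0,1],[0,0,0,0,0,0,1]]]}}

```text
time_s: 24.5
tcp_pos: [0.4271, -0.1926, 0.2393]
tool_rot: [180.0, -25.0, 71.1]
contact_force: [0.7, -0.0, -0.4]
opening: -0.003
gripper_force: 0.0
```

```bash
python3 press.py d20
```

```text
tip [ 32.  -44.5  41.7] F [ 0.6  0.  -0.4] tilt [-0.1  0.   0.1] t 24.5 op -0.0
1 x [0.1, -0.03, 2.17, 0.09, -0.03, -0.09]
```

Request:
{"api": "arm_command", "payload": {"increments": [[[0.1,0,1.2,0,0,0,1],[0,0,0.9,0,0,0,1],[0,0,0.3,0,0,0,1],[0,0,0,0,0,0,1]]]}}

```text
time_s: 24.83
tcp_pos: [0.4311, -0.1801, 0.2182]
tool_rot: [179.9, -25.0, 71.3]
contact_force: [-0.2, 0.3, 0.3]
opening: -0.002
gripper_force: 0.0
```

```bash
python3 press.py
```

```text
tip [ 31.4 -41.5  17.1] F [-0.3  0.4  0.1] tilt [ 0.   0.  -0.1] t 24.8333 op -0.0
```

Request:
{"api": "arm_command", "payload": {"increments": [[[0,0,0.2,0,0,0,1],[0,0,0.2,0,0,0,1],[0,0,0,0,0,0,1]]]}}

```text
time_s: 25.08
tcp_pos: [0.4322, -0.1794, 0.2158]
tool_rot: [179.8, -25.0, 71.3]
contact_force: [0.1, 0.9, 4.9]
opening: -0.0
gripper_force: 2.2
```

```bash
python3 press.py
```

```text
tip [ 32.8 -41.6  14.5] F [-0.2  2.9  4. ] tilt [-0.2  0.  -0.1] t 25.0833 op -0.0
```

Request:
{"api": "arm_command", "payload": {"increments": [[[0,0,0.2,0,0,0,1],[0,0,0.2,0,0,0,1],[0,0,0,0,0,0,1]]]}}

```text
time_s: 25.33
tcp_pos: [0.4327, -0.1782, 0.2117]
tool_rot: [179.7, -25.0, 71.3]
contact_force: [1.0, -1.1, 3.9]
opening: 0.001
gripper_force: 1.4
```

```bash
python3 press.py
```

```text
tip [ 33.1 -42.4  10.2] F [1.3 1.  3.9] tilt [-0.2 -0.  -0.1] t 25.3333 op 0.0
```

Now seat it fully, then go to corner c.

Request:
{"api": "arm_command", "payload": {"increments": [[[0,0,0.2,0,0,0,1],[0,0,0.2,0,0,0,1],[0,0,0,0,0,0,1]]]}}

```text
time_s: 25.58
tcp_pos: [0.4329, -0.1777, 0.2105]
tool_rot: [179.7, -24.9, 71.5]
contact_force: [-8.2, -7.5, 27.1]
opening: 0.006
gripper_force: 14.4
```

```bash
python3 press.py
```

```text
tip [ 33.1 -42.5   8.9] F [-5.4  2.6 28.7] tilt [-0.2 -0.1 -0.3] t 25.5833 op 0.01
```

Request:
{"api": "arm_command", "payload": {"increments": [[[0,0,-1.5,0,0,0,1],[0,-0.4,-1.3,0,0,0,1],[0,-2.9,0,0,0,0,1],[0,-2.9,0,0,0,0,1],[0,0,0,0,0,0,1]]]}}

```text
time_s: 26.0
tcp_pos: [0.3654, -0.1644, 0.2323]
tool_rot: [-179.6, -25.1, 71.2]
contact_force: [-1.1, 0.8, 0.0]
opening: -0.003
gripper_force: 0.0
```

Request:
{"api": "arm_command", "payload": {"increments": [[[0,0,0,0,0,0,1],[0,0,0,0,0,0,1]]]}}

```text
time_s: 26.17
tcp_pos: [0.3705, -0.1681, 0.233]
tool_rot: [179.8, -24.9, 71.3]
contact_force: [0.5, -0.3, 0.3]
opening: 0.001
gripper_force: 0.0
```

```bash
python3 press.py c20
```

```text
tip [-29.2 -42.9  33.9] F [0.5 0.  0.3] tilt [-0.2 -0.1 -0.1] t 26.1667 op 0.0
1 x [-0.08, -0.09, 1.39, 0.18, 0.06, 0.08]
```

Request:
{"api": "arm_command", "payload": {"increments": [[[-0.05,-0.15,1.0,0,0,0,1],[0,0,0.5,0,0,0,1],[0,0,0.3,0,0,0,1],[0,0,0,0,0,0,1]]]}}

```text
time_s: 26.5
tcp_pos: [0.3716, -0.1606, 0.2159]
tool_rot: [179.9, -25.0, 71.3]
contact_force: [1.0, -1.3, -0.2]
opening: 0.002
gripper_force: 0.4
```

```bash
python3 press.py
```

```text
tip [-30.9 -43.3  15.3] F [ 1.3 -0.9  0.2] tilt [-0.1 -0.  -0.1] t 26.5 op 0.0
```

Request:
{"api": "arm_command", "payload": {"increments": [[[0,0,0.2,0,0,0,1],[0,0,0.2,0,0,0,1],[0,0,0,0,0,0,1]]]}}

```text
time_s: 26.75
tcp_pos: [0.3718, -0.1589, 0.2125]
tool_rot: [179.9, -25.0, 71.3]
contact_force: [-0.8, -0.0, -0.5]
opening: -0.003
gripper_force: 0.0
```

```bash
python3 press.py
```

```text
tip [-31.1 -43.2  11.5] F [-0.7 -0.4 -0.3] tilt [-0.1 -0.  -0.1] t 26.75 op -0.0
```

Request:
{"api": "arm_command", "payload": {"increments": [[[0,0,0.2,0,0,0,1],[0,0,0.2,0,0,0,1],[0,0,0,0,0,0,1]]]}}

```text
time_s: 27.0
tcp_pos: [0.3723, -0.1576, 0.2096]
tool_rot: [179.8, -25.0, 71.4]
contact_force: [-2.8, -2.6, 7.5]
opening: 0.001
gripper_force: 4.0
```

```bash
python3 press.py
```

```text
tip [-31.  -43.3   8.3] F [-1.8  0.1  8.2] tilt [-0.1 -0.  -0.1] t 27.0 op 0.0
```

Request:
{"api": "arm_command", "payload": {"increments": [[[0,0,0.2,0,0,0,1],[0,0,0.2,0,0,0,1],[0,0,0,0,0,0,1]]]}}

```text
time_s: 27.25
tcp_pos: [0.3727, -0.1573, 0.209]
tool_rot: [179.7, -24.9, 71.6]
contact_force: [-18.8, -13.2, 46.8]
opening: 0.004
gripper_force: 25.1
```

```bash
python3 press.py
```

```text
tip [-30.7 -43.2   7.6] F [-13.5   3.   50.3] tilt [-0.1 -0.1 -0.4] t 27.25 op 0.0
```

Request:
{"api": "arm_command", "payload": {"increments": [[[0,0,-1.7,0,0,0,1],[0,0,-2,0,0,0,1],[2.9,0,0,0,0,0,1],[2.9,0,0,0,0,0,1],[2.8,0,0,0,0,0,1]]]}}

```text
time_s: 27.67
tcp_pos: [0.3928, -0.0962, 0.2759]
tool_rot: [179.9, -25.0, 71.2]
contact_force: [0.5, 0.2, -0.9]
opening: -0.003
gripper_force: 0.0
```

Request:
{"api": "arm_command", "payload": {"increments": [[[0,0,0,0,0,0,1],[0,0,0,0,0,0,1]]]}}

```text
time_s: 27.83
tcp_pos: [0.3926, -0.0957, 0.2756]
tool_rot: [179.8, -24.9, 71.5]
contact_force: [0.2, 0.5, 0.0]
opening: 0.0
gripper_force: 0.0
```

```bash
python3 press.py a20; python3 chk.py
```

```text
tip [-31.8  43.6  40.6] F [-0.   0.5 -0.2] tilt [-0.1 -0.1 -0.3] t 27.8333 op 0.0
1 x [-0.13, 0.16, 2.06, 0.1, 0.06, 0.25]
wrist 0.71 [285. 395.] 12395
cover rel housing (mm,deg) [  29.176    -7.9414 -104.8076   42.0166] 0.6180472816203675
scene 0.59 [344. 317.] 1457
cover rel housing (mm,deg) [ 4.5558  2.025  -4.626  -0.4388] 0.5036700454386578
```

Request:
{"api": "arm_command", "payload": {"increments": [[[-0.1,0.1,1.2,0,0,0.2,1],[0,0,1.0,0,0,0,1],[0,0,0.5,0,0,0,1],[0,0,0.3,0,0,0,1],[0,0,0,0,0,0,1]]]}}

```text
time_s: 28.45
tcp_pos: [0.3972, -0.086, 0.247]
tool_rot: [-179.9, -25.0, 71.0]
contact_force: [-0.8, -0.4, -0.2]
opening: 0.002
gripper_force: 0.0
```

```bash
python3 press.py
```

```text
tip [-30.9  41.4  10.1] F [-0.6 -0.7  0.1] tilt [-0.   0.   0.2] t 28.45 op 0.0
```

Request:
{"api": "arm_command", "payload": {"increments": [[[0,0,0.2,0,0,0,1],[0,0,0.2,0,0,0,1],[0,0,0,0,0,0,1]]]}}

```text
time_s: 28.7
tcp_pos: [0.3981, -0.0851, 0.2454]
tool_rot: [179.9, -24.9, 71.2]
contact_force: [-5.9, -5.6, 13.6]
opening: 0.001
gripper_force: 7.3
```

```bash
python3 press.py
```

```text
tip [-29.9  41.5   8.2] F [-3.8 -0.7 15.4] tilt [-0.1 -0.1 -0. ] t 28.7 op 0.0
```

Request:
{"api": "arm_command", "payload": {"increments": [[[0,0,0.2,0,0,0,1],[0,0,0.1,0,0,0,1],[0,0,0,0,0,0,1]]]}}

```text
time_s: 28.95
tcp_pos: [0.3983, -0.0847, 0.2451]
tool_rot: [179.7, -24.8, 71.4]
contact_force: [-18.1, -15.7, 41.1]
opening: 0.002
gripper_force: 23.0
```

```bash
python3 press.py
```

```text
tip [-29.7  41.6   7.8] F [-12.1  -1.4  46. ] tilt [-0.2 -0.2 -0.2] t 28.95 op 0.0
```

Request:
{"api": "arm_command", "payload": {"increments": [[[0,0,-1.5,0,0,0,1],[0,0.3,-1.5,0,0,0,1],[0,2.9,0,0,0,0,1],[0,2.9,0,0,0,0,1],[0,0,0,0,0,0,1]]]}}

```text
time_s: 29.37
tcp_pos: [0.4568, -0.1177, 0.2699]
tool_rot: [179.4, -24.9, 71.2]
contact_force: [0.2, -0.8, 0.4]
opening: -0.0
gripper_force: 0.0
```

Request:
{"api": "arm_command", "payload": {"increments": [[[0,0,0.8,0,0,0,1],[0,0,0.7,0,0,0,1],[0,0,0.5,0,0,0,1],[0,0,0,0,0,0,1],[0,0,0,0,0,0,1]]]}}

```text
time_s: 29.78
tcp_pos: [0.4538, -0.1061, 0.2498]
tool_rot: [-179.9, -25.0, 71.0]
contact_force: [0.9, 0.0, 0.5]
opening: -0.003
gripper_force: 0.0
```

```bash
python3 press.py b8
```

```text
tip [29.1 41.9 13. ] F [0.8 0.5 0.3] tilt [0.  0.  0.1] t 29.7833 op -0.0
1 x [0.06, 0.23, 0.5, -0.03, -0.01, -0.15]
```

Request:
{"api": "arm_command", "payload": {"increments": [[[0,0.2,0.2,0,0,0,1],[0,0,0.2,0,0,0,1],[0,0,0.1,0,0,0,1],[0,0,0,0,0,0,1]]]}}

```text
time_s: 30.12
tcp_pos: [0.4572, -0.1054, 0.2458]
tool_rot: [180.0, -25.0, 71.1]
contact_force: [-0.2, -0.4, -0.4]
opening: 0.0
gripper_force: 0.0
```

```bash
python3 press.py
```

```text
tip [32.4 41.7  8.7] F [-0.  -0.5 -0.2] tilt [-0.1 -0.   0.1] t 30.1167 op 0.0
```

Request:
{"api": "arm_command", "payload": {"increments": [[[0,0,0.15,0,0,0,1],[0,0,0.15,0,0,0,1],[0,0,0,0,0,0,1]]]}}

```text
time_s: 30.37
tcp_pos: [0.4574, -0.1051, 0.2455]
tool_rot: [179.9, -24.9, 71.3]
contact_force: [-8.5, -7.6, 20.6]
opening: 0.001
gripper_force: 11.6
```

```bash
python3 press.py
```

```text
tip [32.7 41.7  8.3] F [-5.6 -0.3 22.9] tilt [-0.1 -0.1 -0. ] t 30.3667 op 0.0
```

Request:
{"api": "arm_command", "payload": {"increments": [[[0,0,-1.7,0,0,0,1],[0,0,-2,0,0,0,1],[-2.8,0,0,0,0,0,1],[-2.9,0,0,0,0,0,1],[-2.8,0,0,0,0,0,1]]]}}

```text
time_s: 30.78
tcp_pos: [0.4274, -0.1928, 0.2412]
tool_rot: [179.8, -24.9, 71.2]
contact_force: [0.9, -0.1, 0.4]
opening: 0.0
gripper_force: 0.0
```

Request:
{"api": "arm_command", "payload": {"increments": [[[0,0,1.2,0,0,0,1],[0,0,1.0,0,0,0,1],[0,0,0.5,0,0,0,1],[0,0,0,0,0,0,1],[0,0,0,0,0,0,1]]]}}

```text
time_s: 31.2
tcp_pos: [0.4314, -0.1803, 0.2163]
tool_rot: [180.0, -25.0, 71.1]
contact_force: [0.4, 1.2, 0.6]
opening: 0.002
gripper_force: 0.0
```

```bash
python3 press.py d8
```

```text
tip [ 32.  -42.5  15.4] F [0.  1.4 0. ] tilt [-0.   0.   0.1] t 31.2 op 0.0
1 x [-0.1, -0.04, 0.74, 0.03, -0.0, -0.06]
```

Request:
{"api": "arm_command", "payload": {"increments": [[[0,0,0.3,0,0,0,1],[0,0,0.2,0,0,0,1],[0,0,0.2,0,0,0,1],[0,0,0,0,0,0,1]]]}}

```text
time_s: 31.53
tcp_pos: [0.4324, -0.1781, 0.21]
tool_rot: [179.9, -25.0, 71.1]
contact_force: [1.1, -0.1, 0.2]
opening: -0.002
gripper_force: 0.0
```

```bash
python3 press.py
```

```text
tip [ 32.4 -43.    8.7] F [1.  0.4 0.1] tilt [-0.1 -0.   0.1] t 31.5333 op -0.0
```

Request:
{"api": "arm_command", "payload": {"increments": [[[0,0,0.15,0,0,0,1],[0,0,0.15,0,0,0,1],[0,0,0,0,0,0,1]]]}}

```text
time_s: 31.78
tcp_pos: [0.4326, -0.178, 0.2096]
tool_rot: [179.9, -25.0, 71.2]
contact_force: [-8.4, -5.6, 21.6]
opening: -0.001
gripper_force: 11.5
```

```bash
python3 press.py
```

```text
tip [ 32.6 -43.1   8.3] F [-6.2  1.9 23. ] tilt [-0.1 -0.  -0. ] t 31.7833 op -0.0
```

Request:
{"api": "arm_command", "payload": {"increments": [[[0,0,-2,0,0,0,1],[0,0,-3,0,0,0,1],[0,0,-3.5,0,0,0,1],[-3,0,-2,0,0,0,1],[-4,0,-1,0,0,0,0.5]]]}}

```text
time_s: 32.2
tcp_pos: [0.3969, -0.2836, 0.2858]
tool_rot: [179.5, -24.8, 71.4]
contact_force: [0.9, -1.5, 0.5]
opening: 0.125
gripper_force: 0.0
```

Request:
{"api": "arm_command", "payload": {"increments": [[[-3,-3,0,0,0,0,0.5],[-3,-3,0,0,0,0,0.5],[0,0,0,0,0,0,0.5],[0,0,0,0,0,0,0.5],[0,0,0,0,0,0,0.5]]]}}

```text
time_s: 32.62
tcp_pos: [0.3234, -0.3146, 0.2572]
tool_rot: [179.9, -25.0, 71.0]
contact_force: [0.5, -0.1, 0.3]
opening: 0.5
gripper_force: 0.0
```

```bash
python3 chk.py; python3 - <<'E'
from fit import *
for n in('scene','top'):
    s=snap(n)
    for q,z in (('cutters',.009),('oil_bottle',.09),('bud_tub',.082),('spare_roller',.03)):
        for r in arm.regions_of(n,q)[:1]: 
            c=max(cv2.findContours(r['mask'].astype(np.uint8),0,1)[0],key=cv2.contourArea)[:,0,:]
            print(n,q,round(r['p'],2),np.round(r['position']),cv2.minAreaRect(np.array([atz(s,(rr,k),z)[:2] for k,rr in c],np.float32)*1000))
E
python3 press.py
```

```text
wrist 0.58 [ 45. 363.] 10535
cover rel housing (mm,deg) [ 2.7718 -0.5688  1.4128  0.6425] 0.9750909599776099
scene 0.95 [335. 331.] 2756
cover rel housing (mm,deg) [ 0.757   1.3138  3.5475 -0.1228] 0.9262546944349608
scene cutters 0.75 [293. 267.] ((612.0197143554688, -71.66058349609375), (147.59544372558594, 42.3885383605957), 89.3439712524414)
scene bud_tub 0.9 [194. 464.] ((433.2331237792969, -484.6294250488281), (31.84217643737793, 116.2587661743164), 20.9732666015625)
scene spare_roller 0.55 [287. 350.] ((493.0323486328125, -176.75323486328125), (25.2216854095459, 43.419700622558594), 40.25172805786133)
top cutters 0.88 [226. 256.] ((612.4188842773438, -72.09717559814453), (142.59152221679688, 39.514060974121094), 88.8523941040039)
top oil_bottle 0.73 [291. 193.] ((424.9864501953125, 70.03700256347656), (59.694210052490234, 40.618995666503906), 71.01070404052734)
top bud_tub 0.6 [284. 429.] ((435.50030517578125, -514.8421630859375), (62.263553619384766, 55.34890365600586), 85.56047821044922)
tip [ -27.  -172.   120.7] F [-0.9 -0.3  0.4] tilt [-0.1 -0.   0.1] t 33.3167 op 0.5
```

```bash
python3 -c "
from station import arm
print(arm.job_done())"
```

```text
the job is handed in; nothing more can be done
None
```

I handed the job in at about 33 s without a reported verdict: the cutters lie on the tool mat, and the cover is on the housing, notch at the lug end, with all four corners pressed to the same height within about 0.5 mm; the oil bottle, roller and tub showed no real movement, and the arm is clear of everything.

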